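# Pack, stack and pin a tray set

### The job

Lay every carton that is on the open table (not those in the cardboard box or the red tote) flat in the lower tray, one to a compartment, then lower the handled tray onto it so that its corner lugs drop fully into the sockets. Pick up the mallet and with its rubber head drive both lock pins of the upper tray fully down, never touching the pins with the gripper, and stand the mallet back upright in its dish. Leave the scanner and the tape measure alone.

Things in the scene. Friction and masses are not known exactly. Their poses are not given: they have to be found in the camera images.
- lower_tray: grey open tray fixed to the table, 154 (x) x 222 (y) x 60 mm high; origin at the centre of its underside. Floor 4 mm thick; inside 114 (x) x 214 mm. Two ribs along x at y = +-39.5 mm part it into three compartments; ribs and end walls (y = +-109) are only 10 mm above the floor. A carton lies in one with its long side along x; best at y = -75, 0, +75 mm
- lower_rim (a point): centre of the lower tray at the height of its rim (60 mm above the table), axes as the tray's. The side rails are 20 mm thick and reach to the rim; in their tops are four square sockets, 15 mm wide, 14 mm deep, at x = +-67, y = +-97 mm
- upper_handle (a point): centre of the handle bar of the loose upper tray. The bar runs along y: 114 long, 18 wide, 20 mm high, its centre 85 mm above the tray's underside, over its middle: 97 mm above the table at the start, and 85 mm above lower_rim when the tray is seated (either way round)
- pin_a_top (a point): centre of the top face of lock pin a, a steel pin of 17 mm diameter in the middle of the upper tray's rail at tray x = +67 mm, y = 0; stands 18 to 20 mm above the rail when up, 4 mm when driven (rail top is 36 mm above the tray's underside)
- pin_b_top (a point): the same for lock pin b, in the rail at tray x = -67 mm
- mallet_grip (a point): point to grip in the wooden handle of a 0.3 kg rubber mallet that stands upright on its head: black round head below, 48 mm diameter, 52 mm high; above it a square handle 22 x 22 mm (sides along local x and y), which ends 125 mm above the striking face. The face is the head's underside, 90 mm below this point
- dish_spot (a point): where mallet_grip lies while the mallet stands in its dish, a dark fixed round dish of 72 mm diameter: floor 6 mm above the table, rim 12 mm, 62 mm wide inside; the point is 96 mm above the table. The big red tote, whose rim is 0.31 m high, stands close behind the cartons and the dish
- carton_0_mid (a point): small white folding carton, 50 x 106 x 43 mm high (local x, y, z), lying flat on the table; the point is its centre. About 85 g. Two or three are present (None if absent).
- carton_1_mid (a point): small white folding carton, 50 x 106 x 43 mm high (local x, y, z), lying flat on the table; the point is its centre. About 85 g. Two or three are present (None if absent).
- carton_2_mid (a point): small white folding carton, 50 x 106 x 43 mm high (local x, y, z), lying flat on the table; the point is its centre. About 85 g. Two or three are present (None if absent).
- upper_tray: the grey upper tray, 0.6 kg, 154 (x) x 222 (y) mm, 36 mm high, with a handle; origin at the centre of its underside. Under it, at x = +-67, y = +-97 mm, four round lugs of 11 mm diameter with tapered tips reach 12 mm down (it stands on them); seated, its underside lies on the lower rim
- mallet: the mallet itself; origin at the centre of its striking face, z towards the handle
- pin_a: lock pin a itself; origin 20 mm below its top. It slides down 16 mm at most, under about 6 to 7 N, and stays where it is driven; a steady push of the mallet will do
- pin_b: lock pin b; origin 20 mm below its top
- scanner: small black ring scanner, 49 x 33 x 21 mm, loose, to be left alone; origin at its underside
- measure: yellow tape measure, 40 x 67 x 61 mm, loose, to be left alone; origin at its underside

How it is judged (in metres and radians):
On the way, in this order (a step that is already met when the one before it is completed fails the run):
1. every carton lies flat in a compartment of the lower tray (x of carton_0_mid in the frame of lower_tray between -0.02 and 0.02 m and y of carton_0_mid in the frame of lower_tray between -0.09 and 0.09 m and z of each of carton_0_mid, carton_1_mid, carton_2_mid in the frame of lower_tray below 0.03 m and angle between each of carton_0_mid, carton_1_mid, carton_2_mid's own z axis and vertical below 0.1 rad and x of carton_1_mid in the frame of lower_tray between -0.02 and 0.02 m and y of carton_1_mid in the frame of lower_tray between -0.09 and 0.09 m and x of carton_2_mid in the frame of lower_tray between -0.02 and 0.02 m and y of carton_2_mid in the frame of lower_tray between -0.09 and 0.09 m), for 0.2 s.
2. the upper tray is seated on the lower one, all lugs in their sockets, and let go (all of step 1 and z of upper_handle in the frame of lower_rim between 0.08 and 0.0885 m and horizontal distance between upper_handle and lower_rim below 0.008 m and angle between the y axis of upper_handle and the y axis of lower_rim, either way round below 0.05 rad and angle between upper_handle's own z axis and vertical below 0.03 rad and contact force between the fingers and upper_tray below 0.3 N), for 0.2 s.
3. both lock pins are driven down (z of upper_handle in the frame of lower_rim between 0.08 and 0.0885 m and horizontal distance between upper_handle and lower_rim below 0.008 m and angle between the y axis of upper_handle and the y axis of lower_rim, either way round below 0.05 rad and angle between upper_handle's own z axis and vertical below 0.03 rad and z of each of pin_a_top, pin_b_top in the frame of upper_tray below 0.044 m), for 0.2 s.
At the end, for the whole second after the job is handed in: every carton present lies flat on the lower tray's floor; upper tray seated (handle 80 to 88.5 mm above the lower rim, within 8 mm of centre, 0.05 rad yaw, 0.03 rad level); both pins driven 12 mm or more; mallet upright in its dish within 20 mm and 0.1 rad; tray and mallet at rest (all of step 1 and all of step 3 and distance between mallet_grip and dish_spot below 0.02 m and angle between mallet_grip's own z axis and vertical below 0.1 rad and linear speed of each of upper_tray, mallet below 0.02 m/s); the robot touches nothing.
It fails at once if the gripper or arm touches lock pin a (contact force between any of the fingers, the arm and pin_a above 0.5 N).
It fails at once if the gripper or arm touches lock pin b (contact force between any of the fingers, the arm and pin_b above 0.5 N).
It fails at once if the scanner or the tape measure is moved by more than 3 cm (distance of any of scanner, measure from where it was at the start of the episode above 0.03 m).
Of carton_0, carton_1, carton_2 only 2 to 3 are there at a start; the rules pass over those that are not, and their reading is None.
At some moment in a run one of upper_tray may be knocked a few centimetres aside while the robot is not near it.
It also fails if it takes over 210 s, if anything falls off the work surface, if the arm or the gripper's body presses on something with over 40 N, if the wrist force passes 120 N, or if a joint passes its speed limit or range.

### The arm

A 6-joint arm with a two-finger parallel gripper is mounted at the origin on a cart in front of the work surface, level with it; the furniture and walls round the work are solid. World frame = base frame: x ahead of the robot, y to its left, z up, the work surface at z = 0. Lengths are in mm, angles in rad, forces in N, time in s.
With the tool pointing down it reaches from about 425 to 925 mm from the base axis. Payload 12.5 kg.
Tool frame: the origin (TCP) lies on the centre line of the jaws, within the pads' length; the fingertips stand 14 mm ahead of it and the grasp point (between the pads) lies 5 mm behind it; z points along the fingers, x is the direction in which the jaws open and shut, and the axes are right-handed (so a half turn about z gives the same grasp; the last joint's range is limited). The gripper opens to 85 mm and grips with 20 to 120 N. Pads are 22 mm wide; open, the fingers measure 114 mm over their backs; the gripper's body (76 mm by 85 mm) begins 54 mm behind the grasp point. The pads swing forward as they close: fully open they stand 13 mm farther back than shut.
Start: joints at [-1.243, 0.491, 1.559, -0, 1.092, -0.106], TCP at [262.725, -567.117, 224.527] pointing down, gripper open.
Joint ranges: [-3.1, 3.1], [-0.84, 2.19], [0.05, 2.79], [-1.13, 4.28], [0.06, 2.93], [-2.69, 2.69]. Speed limits (rad/s): [2.22, 2.22, 2.79, 3.14, 3.14, 3.14].

### API

Orientations are given as a 3x3 rotation matrix whose columns are the frame's x, y, z axes.
In Python, from rig import * gives the robot as it stands.
- The arm moves only by the tool jog_arm, never from a script. Its argument "series" is a list that holds one entry, the list of rows, each a list of 4 numbers: the shift along the world's x, y, z in units of 25 mm (1.0 is 25 mm), then the turn about the world's z in units of 5 degrees (1.0 is 5 degrees). A call has 1 to 20 rows; each row shifts and turns the commanded pose from where the row before left it; what a row does not reach is not made up. A row lasts 1/10 s, in which the tool goes at most 50 mm and 8.59 degrees, less where a joint would pass 70% of its speed; a pose out of reach is approached as far as the arm can. A call is refused whole if a number of a shift passes 1 or a number of a turn 1, either way. A call with a gripper value outside its range is refused whole. "grip" is the finger opening in mm, from 0 to 85.4, set as the call begins (left out, the last holds). The fingers move at their own pace and stop on an object; the grip force is fixed at half the most. Time passes only in rows, so rows that do not move let the fingers close. It gives the time, the measured TCP pose, the force and the opening at its end, in the units of the state.
- get_state(): the state, without advancing time (a new reading comes with each control period).
- grab_frame(name): name is "scene" or "top"; returns a dict with "frame" (480x640x3 uint8, red, green, blue), "camera_matrix" (3x3 intrinsics, pixels), "dist" ([k1, k2, p1, p2, k3] as OpenCV has them; the pictures are not rectified), "pose" (4x4, takes a point from camera to world coordinates). Camera axes: x right, y down, z forward; pixel columns grow to the right and rows downward; lengths in mm; the calibration is good to about 2 mm. A picture is of the moment at which its call begins. There is no depth.
- hand_in(): hands the job in, once; it reports no verdict.
Trained networks look in the newest picture that a camera, given by its name, has taken for a name from the list of things; names that differ only in an ending like _2 or _b are one class to them, and where a whole thing is asked for, a point or a joint stands for the part that bears it (a point fixed in the world has none). Each returns a list of dicts, best first, with "confidence" (0 to 1); they miss things now and then, are a little off and sometimes report something else, mostly with a low value. They report only what shows in the picture. A call takes as long as a camera call.
- look_for(query, camera): "location" ([column, row] in pixels, amid what is visible of it).
- trace(query, camera): "pixels" (480x640 bool, what is visible of it) and "location" ([column, row] in pixels, amid what is visible of it).
- landmark_of(query, camera): "location" ([column, row] in pixels: a listed point, or the origin of a listed thing).
The state is a dict: "time_s": time; "joints": joint angles; "joint_vel": joint speeds; "tau": joint torques, N m; "tool_pos": TCP position; "ee_rot": TCP orientation; "force": force on the tool from outside, world axes, zero at the start; "moment": the same for the moment, N m; "gripper_width": finger opening in mm.
Only numpy, scipy, OpenCV 4.12 (cv2) and the standard library are available. Lean on these libraries where they do the work, as an engineer would, in place of code of your own. Each camera call takes 0.05 s, during which the arm holds its last target. There are 200 camera calls.

## Working session

There is one attempt and no reset: what is moved stays moved. The work goes in short steps, Python scripts to look and compute and a tool call to move; the robot and the scene stay as the last step left them, time stands still between calls to the robot, and variables do not carry over. Pictures are saved under pics/ and viewed, about 12 in all and at most 16, crops included, and the job is handed in when it is done.

Besides the shell and the picture viewer there is one more tool, called after "Request:" by a JSON object that holds its "method" and its "body", one argument or row to a line. jog_arm: Moves the arm, as the interface text tells. Its arguments: {"type":"object","properties":{"series":{"type":"array","items":{"type":"array","items":{"type":"array","items":{"type":"number"}}}},"grip":{"type":"number"}},"required":["series"]}

```bash
ls; mkdir -p pics; cat > h.py <<'E'
from rig import *
import numpy as np, cv2
def ray(g,px):
    p=cv2.undistortPoints(np.array([[px]],float),np.array(g["camera_matrix"]),np.array(g["dist"]))[0,0]
    T=np.array(g["pose"]); return T[:3,3],T[:3,:3]@np.array([p[0],p[1],1.])
def atz(g,px,z):
    o,d=ray(g,px); return o+d*(z-o[2])/d[2]
def proj(g,P):
    T=np.linalg.inv(np.array(g["pose"])); r,_=cv2.Rodrigues(T[:3,:3])
    return cv2.projectPoints(np.array(P,float).reshape(-1,3),r,T[:3,3],np.array(g["camera_matrix"]),np.array(g["dist"]))[0][:,0]
def tri(g1,p1,g2,p2):
    o1,d1=ray(g1,p1);o2,d2=ray(g2,p2)
    s=np.linalg.lstsq(np.c_[d1,-d2],o2-o1,rcond=None)[0]
    a,b=o1+d1*s[0],o2+d2*s[1]; return (a+b)/2,np.linalg.norm(a-b)
def save(g,n): cv2.imwrite("pics/"+n+".png",g["frame"][:,:,::-1])
E
python3 - <<'E'
from h import *
G={}
for c in ("scene","top"):
    g=G[c]=grab_frame(c); save(g,c+"0"); print(c,np.round(g["pose"],2).tolist())
    zs=dict(lower_rim=60,upper_handle=97,pin_a_top=67,mallet_grip=96,dish_spot=96,carton_0_mid=21.5,scanner=0,measure=0)
    for q,z in zs.items():
        for r in landmark_of(q,c)[:5]: print(c,q,round(r["confidence"],2),np.round(r["location"]),np.round(atz(g,r["location"],z)))
print(get_state())
E
```

```text
pics
scene [[-0.78, -0.46, 0.42, -122.39], [-0.63, 0.57, -0.53, 734.36], [0.0, -0.68, -0.74, 1109.14], [0.0, 0.0, 0.0, 1.0]]
scene lower_rim 0.96 [321. 227.] [509. -76.  60.]
scene lower_rim 0.53 [353. 187.] [ 533. -237.   60.]
scene upper_handle 0.73 [372. 161.] [ 532. -313.   97.]
scene upper_handle 0.34 [249. 349.] [389. 301.  97.]
scene pin_a_top 0.43 [356. 185.] [ 527. -242.   67.]
scene mallet_grip 0.83 [232. 365.] [389. 347.  96.]
scene mallet_grip 0.39 [229. 279.] [544. 198.  96.]
scene scanner 0.63 [265. 275.] [548.  85.   0.]
scene measure 0.64 [229. 278.] [609. 145.   0.]
top [[0.01, -1.0, 0.08, 379.61], [-1.0, -0.01, -0.0, 6.83], [0.0, -0.08, -1.0, 1483.05], [0.0, 0.0, 0.0, 1.0]]
top lower_rim 0.91 [350. 239.] [510. -81.  60.]
top upper_handle 0.78 [448. 227.] [ 535. -309.   97.]
top upper_handle 0.41 [163. 287.] [391. 351.  97.]
top pin_a_top 0.36 [418. 225.] [ 543. -244.   67.]
top mallet_grip 0.59 [169. 286.] [393. 338.  96.]
top dish_spot 0.77 [164. 284.] [397. 350.  96.]
top dish_spot 0.33 [451. 228.] [ 534. -315.   96.]
top scanner 0.64 [283. 224.] [552.  80.   0.]
top measure 0.63 [260. 198.] [615. 140.   0.]
{'time_s': 0.9, 'joints': array([-1.24259595e+00,  4.90903373e-01,  1.55889771e+00,  1.38384224e-05,
        1.09172182e+00, -1.05611739e-01]), 'joint_vel': array([-0.00053581,  0.00136705,  0.00026084, -0.00063987,  0.00088584,
        0.00056175]), 'tau': array([-2.75194907e-03, -6.18270779e+01, -2.61851263e+01, -3.18934526e-04,
        1.83483530e-04,  3.98010329e-06]), 'tool_pos': array([ 262.72894357, -567.11020549,  224.52563794]), 'ee_rot': array([[ 4.20327062e-01, -9.07372669e-01,  3.41106207e-05],
       [-9.07372667e-01, -4.20327063e-01, -6.20754867e-05],
       [ 7.06632170e-05, -4.85903788e-06, -9.99999997e-01]]), 'force': array([ 0.02949399,  0.27714608, -0.25690019]), 'moment': array([-0.00213161,  0.03203655, -0.00633307]), 'gripper_width': 85.29691459710304}
```

View pics/scene0.png

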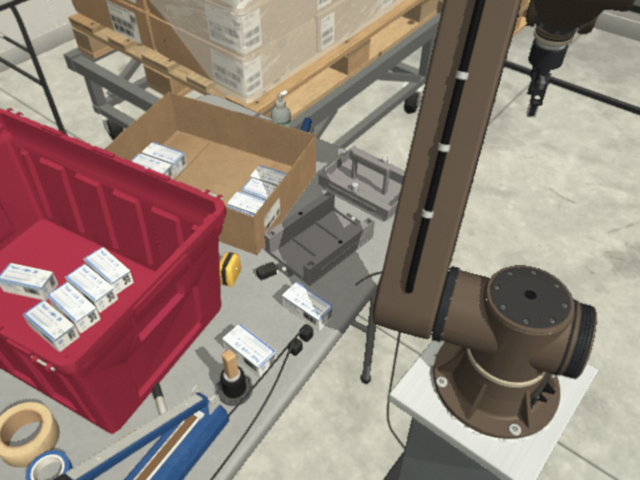

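View pics/top0.png

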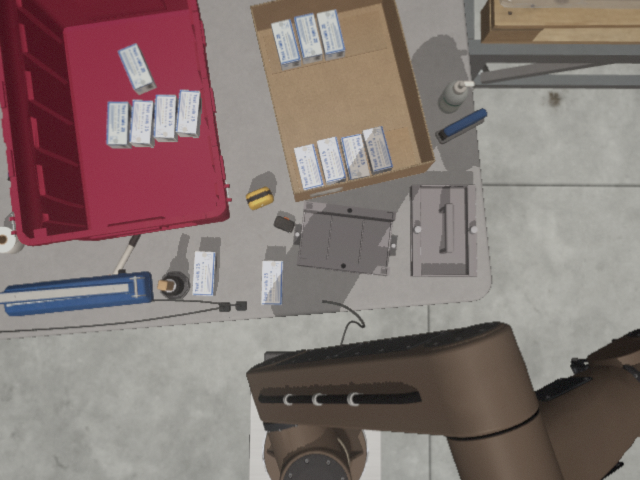

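```bash
python3 - <<'E'
from h import *
for c in ("scene","top"):
    g=grab_frame(c)
    for q in ("carton_0_mid","carton_0"):
      for f in (look_for,trace):
        for r in f(q,c)[:5]: print(c,q,f.__name__,round(r["confidence"],2),np.round(r["location"]),np.round(atz(g,r["location"],30)))
E
```

```text
Traceback (most recent call last):
ValueError: it knows: carton_0_mid, carton_1_mid, carton_2_mid, dish_spot, lower_rim, lower_tray, mallet, mallet_grip, measure, pin, pin_a_top, pin_b_top, scanner, upper_handle, upper_tray
```

The scene shows two cartons on the open table: top px (204,272) and (272,282). The lower tray is at (346,240), the upper tray at (443,230) and the mallet in its dish at (173,285). The scanner (285,223) is right beside the lower tray and the measure is at (260,198). I'll fit poses from the masks.

```bash
cat >> h.py <<'E'
from scipy.optimize import minimize
def box(x0,x1,y0,y1,z0,z1): return np.array([[x,y,z] for x in(x0,x1) for y in(y0,y1) for z in(z0,z1)],float)
CARTON=[box(-25,25,-53,53,0,43)]
LOWER=[box(-77,77,-111,111,0,14),box(57,77,-111,111,0,60),box(-77,-57,-111,111,0,60)]
UPPER=[box(-77,77,-111,111,12,48),box(-9,9,-57,57,80,107)]
def render(g,boxes,p,S=4):
    m=np.zeros((480*S,640*S),np.uint8);c,s=np.cos(p[2]),np.sin(p[2])
    for b in boxes:
        w=b@np.array([[c,s,0],[-s,c,0],[0,0,1]])+[p[0],p[1],0]
        q=(proj(g,w)+.5)*S-.5
        cv2.fillConvexPoly(m,cv2.convexHull(np.round(q*16).astype(np.int32)),1,shift=4)
    return m
def fit(views,boxes,p0,S=4):
    M=[(g,cv2.resize(m.astype(np.uint8),None,fx=S,fy=S,interpolation=cv2.INTER_NEAREST)) for g,m in views]
    def cost(p):
        r=0
        for g,m in M:
            n=render(g,boxes,p,S); r+=1-(n&m).sum()/max(1,(n|m).sum())
        return r/len(M)
    p0=np.array(p0,float)
    o=min((minimize(cost,p0+[0,0,d],method="Nelder-Mead",options=dict(initial_simplex=np.array([p0+[0,0,d],p0+[12,0,d],p0+[0,12,d],p0+[0,0,d+.12]]),xatol=.05,fatol=1e-5)) for d in(-.1,.1)),key=lambda o:o.fun)
    return np.round(o.x,3),round(o.fun,3)
E
python3 - <<'E'
from h import *
V={}
for c in ("scene","top"):
    g=grab_frame(c); V[c]=g
    for q in ("carton_0_mid","lower_tray","upper_tray","mallet"):
        for i,r in enumerate(trace(q,c)[:6]):
            m=r["pixels"]; V[c,q,i]=m
            print(c,q,i,round(r["confidence"],2),np.round(r["location"]),m.sum())
import pickle; pickle.dump(V,open("V.pkl","wb"))
for q,B,p in(("lower_tray",LOWER,(510,-80,0)),("upper_tray",UPPER,(535,-310,0))):
    for cs in(("top",),("scene",),("scene","top")):
        if all((c,q,0) in V for c in cs): print(q,cs,fit([(V[c],V[c,q,0]) for c in cs],B,p))
f=V["top"]["frame"][150:310,150:490]
cv2.imwrite("pics/topcrop.png",cv2.resize(f,None,fx=2.35,fy=2.35,interpolation=cv2.INTER_CUBIC)[:,:,::-1])
E
```

```text
scene carton_0_mid 0 0.16 [317. 239.] 5699
scene lower_tray 0 0.63 [315. 240.] 5912
scene lower_tray 1 0.56 [250. 350.] 1506
scene upper_tray 0 0.84 [365. 183.] 3759
scene upper_tray 1 0.33 [308. 305.] 1375
scene mallet 0 0.89 [231. 378.] 830
scene mallet 1 0.16 [368. 181.] 3771
top lower_tray 0 0.61 [345. 236.] 6108
top upper_tray 0 0.66 [343. 237.] 6153
top upper_tray 1 0.65 [441. 229.] 6064
top mallet 0 0.87 [174. 283.] 401
lower_tray ('top',) (array([ 5.12251e+02, -7.25950e+01, -1.13000e-01]), np.float64(0.055))
lower_tray ('scene',) (array([ 5.11055e+02, -7.18750e+01, -1.08000e-01]), np.float64(0.044))
lower_tray ('scene', 'top') (array([ 5.11824e+02, -7.26050e+01, -1.11000e-01]), np.float64(0.051))
upper_tray ('top',) (array([ 5.12935e+02, -7.32840e+01, -1.11000e-01]), np.float64(0.056))
upper_tray ('scene',) (array([ 536.034, -309.185,    1.583]), np.float64(0.147))
upper_tray ('scene', 'top') (array([ 534.459, -309.183,    1.579]), np.float64(0.573))
```

View pics/topcrop.png

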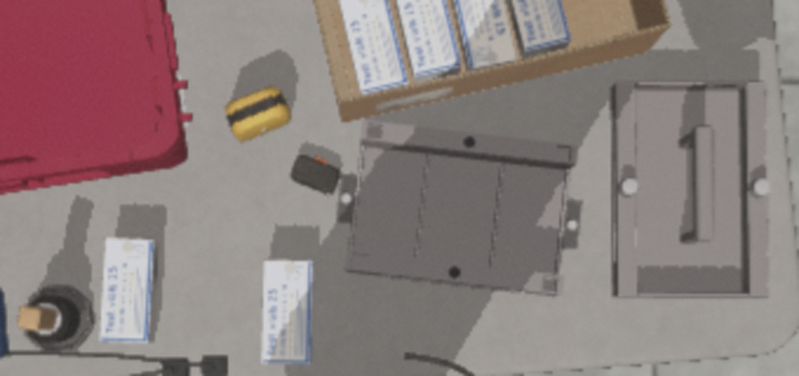

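```bash
cat >> h.py <<'E'
def white(g,px,box=45):
    f=g["frame"].astype(int); m=((f.min(2)>120)&(f[:,:,2]-f[:,:,0]>-25)).astype(np.uint8)
    b=((f[:,:,2]-f[:,:,0])>18).astype(np.uint8); m|=b
    k=np.zeros_like(m); x,y=map(int,px); k[y-box:y+box,x-box:x+box]=1
    m=cv2.morphologyEx(m&k,cv2.MORPH_CLOSE,np.ones((3,3)))
    n,l,st,ce=cv2.connectedComponentsWithStats(m); i=l[y,x] or 1+np.argmax(st[1:,4]); return l==i
def overlay(g,boxes_p,name,crop,s=3):
    x0,x1,y0,y1=crop; f=cv2.resize(g["frame"][y0:y1,x0:x1],None,fx=s,fy=s,interpolation=cv2.INTER_CUBIC)
    for B,p in boxes_p:
        for b in B:
            c=cv2.findContours(render(g,[b],p),cv2.RETR_EXTERNAL,cv2.CHAIN_APPROX_NONE)[0][0][:,0]/4.
            cv2.polylines(f,[np.round((c-[x0,y0])*s).astype(np.int32)],True,(255,0,0),1)
    cv2.imwrite("pics/"+name+".png",f[:,:,::-1])
E
python3 - <<'E'
from h import *
import pickle; V=pickle.load(open("V.pkl","rb"))
t,s=V["top"],V["scene"]
L=[fit([(s,V["scene","lower_tray",0]),(t,V["top","lower_tray",0])],LOWER,(512,-73,-.11))]
L.append(fit([(t,V["top","upper_tray",1])],UPPER,(535,-309,1.57)))
out=[(LOWER,L[0][0]),(UPPER,L[1][0])]
for pt,ps,p0 in(((204,272),(249,347),(430,260,1.57)),((272,282),(307,305),(410,100,1.57))):
    mt,ms=white(t,pt),white(s,ps); print(mt.sum(),ms.sum())
    for v in([(t,mt)],[(s,ms)],[(t,mt),(s,ms)]): 
        r=fit(v,CARTON,p0); print(r); 
    out.append((CARTON,r[0]))
print(L)
overlay(t,out,"ov_top",(150,490,170,310),2.3)
for q in("mallet_grip","upper_handle"): 
    a,b=[ [r["location"] for r in landmark_of(q,c)][0] for c in("scene","top")]
    print(q,tri(s,a,t,b))
for c,g in(("scene",s),("top",t)):
    m=V[c,"mallet",0]; print(c, cv2.boundingRect(m.astype(np.uint8)))
E
```

```text
6088 5930
(array([419.18 , 276.571,   1.574]), np.float64(0.826))
(array([424.503, 237.543,   2.02 ]), np.float64(0.717))
(array([376.856, 274.62 ,   1.618]), np.float64(0.777))
5075 4328
(array([367.872, 138.354,   1.585]), np.float64(0.802))
(array([404.514, 121.241,   1.959]), np.float64(0.69))
(array([403.319, 122.724,   1.967]), np.float64(0.749))
[(array([ 5.11587e+02, -7.24040e+01, -1.08000e-01]), np.float64(0.051)), (array([ 533.619, -309.191,    1.573]), np.float64(0.017))]
mallet_grip (array([393.75534425, 345.91562786,  80.62262509]), np.float64(13.218045072031833))
upper_handle (array([ 537.73547847, -317.12230097,   87.07823263]), np.float64(1.2850301377543545))
scene (222, 351, 24, 48)
top (158, 276, 26, 20)
```

View pics/ov_top.png

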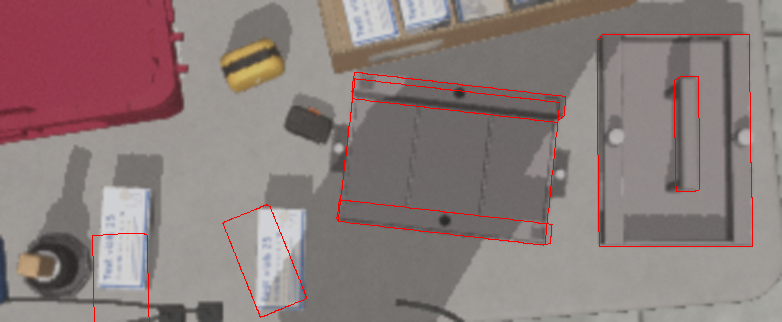

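The tray fits line up well with the picture: the lower tray outline matches, and so does the upper tray at (534,-309). The carton mask took in the table, so I'll tighten the threshold.

```bash
python3 - <<'E'
from h import *
import h, pickle; V=pickle.load(open("V.pkl","rb"))
t,s=V["top"],V["scene"]
def white(g,px,box=40):
    f=g["frame"].astype(int); x,y=map(int,px)
    m=((f.min(2)>175)|(f[:,:,2]-f[:,:,0]>20)).astype(np.uint8)
    k=np.zeros_like(m);k[y-box:y+box,x-box:x+box]=1
    m=cv2.morphologyEx(m&k,cv2.MORPH_CLOSE,np.ones((5,5)))
    m=cv2.morphologyEx(m,cv2.MORPH_OPEN,np.ones((5,5)))
    n,l,st,ce=cv2.connectedComponentsWithStats(m); i=l[y,x] or 1+np.argmax(st[1:,4]); return l==i
out=[]
for pt,ps,p0 in(((204,272),(249,347),(420,265,1.57)),((272,282),(307,305),(400,105,1.57))):
    mt,ms=white(t,pt),white(s,ps); print(mt.sum(),ms.sum())
    for v in([(t,mt)],[(s,ms)],[(t,mt),(s,ms)]): 
        r=fit(v,CARTON,p0); print(r)
    out.append((CARTON,r[0]))
print(t["frame"][290,235],s["frame"][330,270])
overlay(t,out,"ov_top2",(150,350,230,320),3)
# mallet: column model, both cams
head=np.array([[24*np.cos(a),24*np.sin(a),z] for a in np.linspace(0,6.28,24) for z in(6,58)])
M=[head,box(-11,11,-11,11,58,131)]
for cs in(("top",),("scene",),("top","scene")):
    print(fit([(V[c],V[c,"mallet",0]) for c in cs],M,(391,345,.3)))
E
```

```text
875 1204
(array([427.352, 269.356,   1.578]), np.float64(0.172))
(array([427.838, 264.395,   1.472]), np.float64(0.259))
(array([426.313, 268.793,   1.541]), np.float64(0.225))
591 885
(array([405.766, 106.281,   1.578]), np.float64(0.392))
(array([414.949,  93.136,   1.334]), np.float64(0.372))
(array([406.378, 105.264,   1.555]), np.float64(0.399))
[158 153 150] [177 176 167]
(array([395.658, 346.064,   0.401]), np.float64(0.105))
(array([394.122, 346.645,   0.852]), np.float64(0.142))
(array([395.477, 346.403,   0.436]), np.float64(0.145))
```

View pics/ov_top2.png

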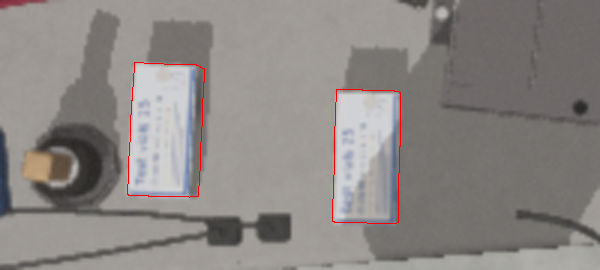

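Overlay agrees; carton A ≈ (427,269), carton B ≈ (406,106). I'll go to carton B first.

Request:
{"method": "jog_arm", "body": {
  "series": [
    [[0.474, 0.934, 0, -0.254], [0.474, 0.934, 0, -0.254], [0.474, 0.934, 0, -0.254], [0.474, 0.934, 0, -0.254], [0.474, 0.934, 0, -0.254], [0.474, 0.934, 0, -0.254], [0.474, 0.934, 0, -0.254], [0.474, 0.934, 0, -0.254], [0.474, 0.934, 0, -0.254], [0.474, 0.934, 0, -0.254], [0.474, 0.934, 0, -0.254], [0.474, 0.934, 0, -0.254], [0.474, 0.934, 0, -0.254], [0.474, 0.934, 0, -0.254], [0.474, 0.934, 0, -0.254], [0.474, 0.934, 0, -0.254], [0.474, 0.934, 0, -0.254], [0.474, 0.934, 0, -0.254], [0.474, 0.934, 0, -0.254], [0.474, 0.934, 0, -0.254]]
  ],
  "grip": 80
}}

```text
time_s: 3.75
tool_pos: [500.1, -99.1, 224.7]
ee_rot: [[-0.01, -1.0, 0.0], [-1.0, 0.01, -0.0], [0.0, -0.0, -1.0]]
force: [-0.9, -0.1, -0.0]
gripper_width: 80.1
```

Request:
{"method": "jog_arm", "body": {
  "series": [
    [[-0.376, 0.824, 0, 0], [-0.376, 0.824, 0, 0], [-0.376, 0.824, 0, 0], [-0.376, 0.824, 0, 0], [-0.376, 0.824, 0, 0], [-0.376, 0.824, 0, 0], [-0.376, 0.824, 0, 0], [-0.376, 0.824, 0, 0], [-0.376, 0.824, 0, 0], [-0.376, 0.824, 0, 0], [0, 0, 0, 0], [0, 0, 0, 0]]
  ]
}}

```text
time_s: 4.95
tool_pos: [405.9, 106.0, 224.7]
ee_rot: [[-0.008, -1.0, 0.001], [-1.0, 0.008, -0.0], [0.0, -0.001, -1.0]]
force: [0.7, -0.2, -0.8]
gripper_width: 79.9
```

Request:
{"method": "jog_arm", "body": {
  "series": [
    [[0, 0, -0.77, 0], [0, 0, -0.77, 0], [0, 0, -0.77, 0], [0, 0, -0.77, 0], [0, 0, -0.77, 0], [0, 0, -0.77, 0], [0, 0, -0.77, 0], [0, 0, -0.77, 0], [0, 0, -0.77, 0], [0, 0, -0.77, 0], [0, 0, 0, 0], [0, 0, 0, 0]]
  ]
}}

```text
time_s: 6.15
tool_pos: [406.0, 105.4, 32.1]
ee_rot: [[-0.01, -1.0, -0.001], [-1.0, 0.01, -0.0], [0.0, 0.001, -1.0]]
force: [0.2, -0.1, 0.8]
gripper_width: 79.8
```

```bash
python3 - <<'E'
from h import *
g=grab_frame("scene"); f=cv2.resize(g["frame"][230:400,180:400],None,fx=3,fy=3); cv2.imwrite("pics/g1.png",f[:,:,::-1])
s=get_state();print(s["tool_pos"],s["force"])
E
```

```text
[406.19982103 105.51952093  32.53339557] [0.3549731  0.28677069 0.88186048]
```

View pics/g1.png

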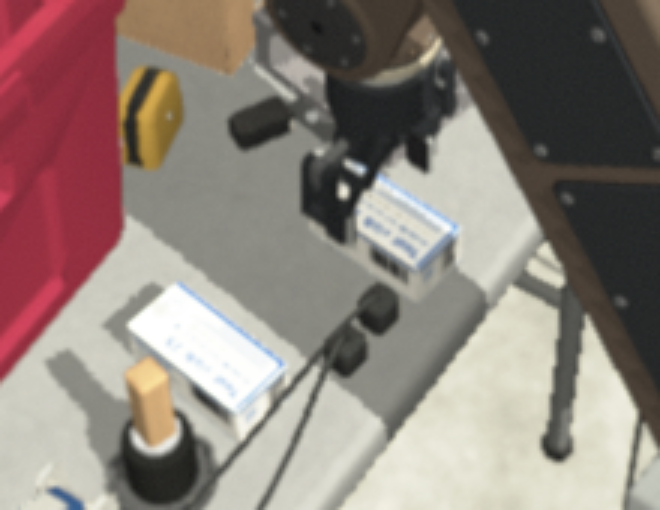

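The picture shows the fingers on both sides of carton B, so I'll close.

Request:
{"method": "jog_arm", "body": {
  "series": [
    [[0, 0, 0, 0], [0, 0, 0, 0], [0, 0, 0, 0], [0, 0, 0, 0], [0, 0, 0, 0], [0, 0, 0, 0], [0, 0, 0.4, 0], [0, 0, 0.8, 0], [0, 0, 0.8, 0], [0, 0, 0.8, 0], [0, 0, 0.8, 0], [0, 0, 0.8, 0], [0, 0, 0, 0]]
  ],
  "grip": 44
}}

```text
time_s: 7.5
tool_pos: [406.6, 106.0, 144.4]
ee_rot: [[-0.009, -1.0, 0.005], [-1.0, 0.009, 0.0], [-0.0, -0.005, -1.0]]
force: [-0.5, -0.4, -0.4]
gripper_width: 43.6
```

```bash
python3 - <<'E'
from h import *
g=grab_frame("scene"); f=cv2.resize(g["frame"][200:370,180:400],None,fx=3,fy=3); cv2.imwrite("pics/g2.png",f[:,:,::-1])
s=get_state();print(s["tool_pos"],s["force"],s["gripper_width"])
E
```

```text
[406.08959661 105.96161175 143.14631748] [-0.62072594 -0.63296714 -0.63295976] 44.266945560899366
```

View pics/g2.png

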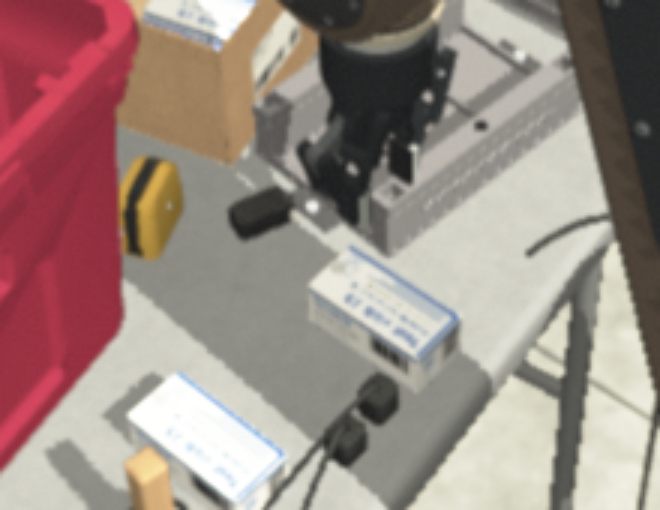

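```bash
cat >> h.py <<'E'
def white(g,px,box=40):
    f=g["frame"].astype(int); x,y=map(int,px)
    m=((f.min(2)>175)|(f[:,:,2]-f[:,:,0]>20)).astype(np.uint8)
    k=np.zeros_like(m);k[y-box:y+box,x-box:x+box]=1
    m=cv2.morphologyEx(m&k,cv2.MORPH_CLOSE,np.ones((5,5)))
    m=cv2.morphologyEx(m,cv2.MORPH_OPEN,np.ones((5,5)))
    n,l,st,ce=cv2.connectedComponentsWithStats(m); i=l[y,x] or 1+np.argmax(st[1:,4]); return l==i
E
python3 - <<'E'
from h import *
s=grab_frame("scene"); ms=white(s,(307,305)); print(ms.sum(),fit([(s,ms)],CARTON,(406,106,1.56)))
# finger tip projections in g1 crop coords
for P in((406,150,18),(406,146,18),(406,131,43),(459,131,43),(353,131,43),(459,81,43),(353,81,43)): print(P,np.round((proj(s,P)[0]-[180,230])*3), np.round((proj(s,P)[0]-[180,200])*3))
f=s["frame"].copy()
for i,p in enumerate([(427,269,1.56),(406,106,1.56)]):
    c=cv2.findContours(render(s,CARTON,p,1),cv2.RETR_EXTERNAL,cv2.CHAIN_APPROX_NONE)[0][0]; cv2.polylines(f,[c],True,(255,0,0),1)
cv2.imwrite("pics/g3.png",cv2.resize(f[200:400,180:400],None,fx=3,fy=3)[:,:,::-1])
E
```

```text
2213 (array([397.573,  64.335,   2.462]), np.float64(0.384))
(406, 150, 18) [340. 267.] [340. 357.]
(406, 146, 18) [344. 263.] [344. 353.]
(406, 131, 43) [356. 230.] [356. 320.]
(459, 131, 43) [301. 193.] [301. 283.]
(353, 131, 43) [414. 268.] [414. 358.]
(459, 81, 43) [345. 152.] [345. 242.]
(353, 81, 43) [457. 224.] [457. 314.]
```

View pics/g3.png

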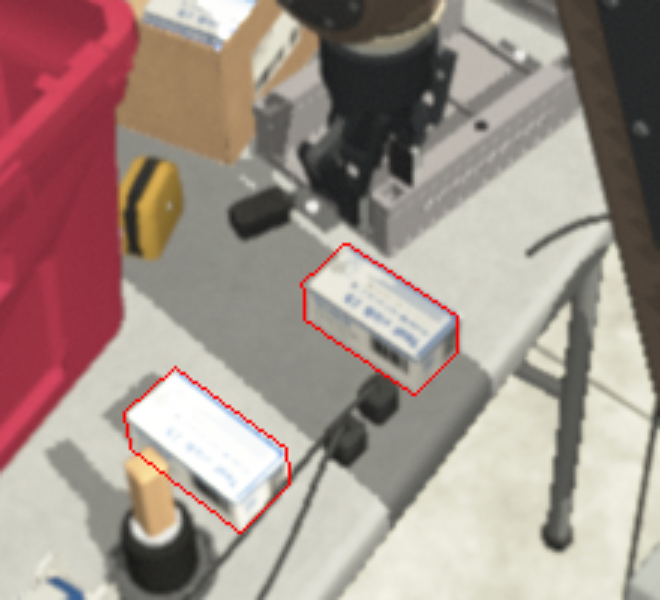

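The carton pose is right and the carton hasn't moved. The open pads also stand farther back, and the fingers probably hadn't finished closing when I lifted. I'll go deeper and wait longer.

Request:
{"method": "jog_arm", "body": {
  "series": [
    [[0, 0, 0, 0], [0, 0, 0, 0], [0, 0, 0, 0], [0, 0, 0, 0], [0, 0, 0, 0], [0, 0, 0, 0], [0, 0, -0.79, 0], [0, 0, -0.79, 0], [0, 0, -0.79, 0], [0, 0, -0.79, 0], [0, 0, -0.79, 0], [0, 0, -0.79, 0], [0, 0, 0, 0], [0, 0, 0, 0]]
  ],
  "grip": 80
}}

```text
time_s: 9.0
tool_pos: [405.7, 105.9, 23.7]
ee_rot: [[-0.009, -1.0, -0.001], [-1.0, 0.009, -0.0], [0.0, 0.001, -1.0]]
force: [0.2, 0.5, -0.7]
gripper_width: 79.8
```

Request:
{"method": "jog_arm", "body": {
  "series": [
    [[0, 0, 0, 0], [0, 0, 0, 0], [0, 0, 0, 0], [0, 0, 0, 0], [0, 0, 0, 0], [0, 0, 0, 0], [0, 0, 0, 0], [0, 0, 0, 0], [0, 0, 0, 0], [0, 0, 0, 0], [0, 0, 0, 0], [0, 0, 0, 0]]
  ],
  "grip": 30
}}

```text
time_s: 10.2
tool_pos: [406.1, 105.9, 24.7]
ee_rot: [[-0.009, -1.0, 0.002], [-1.0, 0.009, 0.0], [-0.0, -0.002, -1.0]]
force: [-1.6, 0.0, 11.7]
gripper_width: 48.4
```

Request:
{"method": "jog_arm", "body": {
  "series": [
    [[0, 0, 0.5, 0], [0, 0, 0.8, 0], [0, 0, 0.8, 0], [0, 0, 0.8, 0], [0, 0, 0.8, 0], [0, 0, 0.8, 0], [0, 0, 0, 0], [0, 0, 0, 0]]
  ]
}}

```text
time_s: 11.0
tool_pos: [405.7, 105.9, 136.3]
ee_rot: [[-0.009, -1.0, 0.001], [-1.0, 0.009, 0.0], [-0.0, -0.001, -1.0]]
force: [-0.2, 0.1, 0.1]
gripper_width: 47.7
```

Request:
{"method": "jog_arm", "body": {
  "series": [
    [[0.26, -0.675, 0, -0.075], [0.26, -0.675, 0, -0.075], [0.26, -0.675, 0, -0.075], [0.26, -0.675, 0, -0.075], [0.26, -0.675, 0, -0.075], [0.26, -0.675, 0, -0.075], [0.26, -0.675, 0, -0.075], [0.26, -0.675, 0, -0.075], [0.26, -0.675, 0, -0.075], [0.26, -0.675, 0, -0.075], [0.26, -0.675, 0, -0.075], [0.26, -0.675, 0, -0.075], [0.26, -0.675, 0, -0.075], [0.26, -0.675, 0, -0.075], [0.26, -0.675, 0, -0.075], [0, 0, 0, 0], [0, 0, 0, 0]]
  ]
}}

```text
time_s: 12.7
tool_pos: [503.1, -147.5, 135.8]
ee_rot: [[-0.108, -0.994, -0.001], [-0.994, 0.108, 0.0], [-0.0, 0.001, -1.0]]
force: [0.8, -0.5, -0.7]
gripper_width: 48.0
```

```bash
python3 - <<'E'
from h import *
s=get_state();r=s["ee_rot"];print(s["tool_pos"],s["force"],s["gripper_width"],np.arctan2(r[1,0],r[0,0]))
g=grab_frame("scene"); t=grab_frame("top")
a=cv2.resize(g["frame"][150:300,240:420],(400,333)); b=cv2.resize(t["frame"][150:300,290:470],(400,333)); cv2.imwrite("pics/g4.png",np.hstack([a,b])[:,:,::-1])
E
```

```text
[ 503.05204986 -147.51313035  135.7989785 ] [ 0.7744952  -0.48494545 -0.68765524] 47.95914035879125 -1.6792854143728366
```

View pics/g4.png

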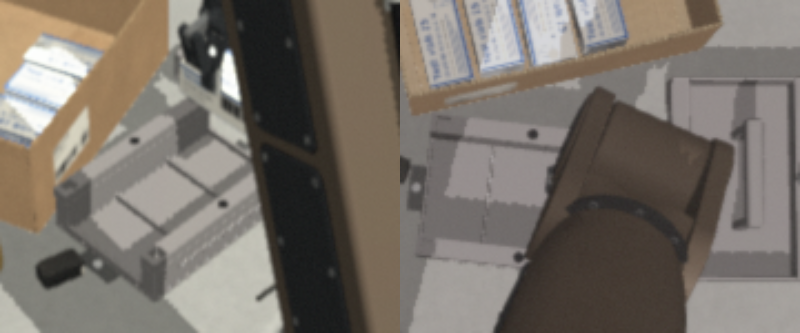

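The carton is held over the right-hand compartment, so I'll lower it.

Request:
{"method": "jog_arm", "body": {
  "series": [
    [[0, 0, -0.5, 0], [0, 0, -0.5, 0], [0, 0, -0.5, 0], [0, 0, -0.5, 0], [0, 0, -0.5, 0], [0, 0, -0.5, 0], [0, 0, -0.3, 0], [0, 0, -0.3, 0], [0, 0, -0.3, 0], [0, 0, -0.2, 0], [0, 0, -0.1, 0], [0, 0, 0, 0], [0, 0, 0, 0]]
  ]
}}

```text
time_s: 14.1
tool_pos: [503.3, -147.3, 31.2]
ee_rot: [[-0.107, -0.994, 0.0], [-0.994, 0.107, -0.0], [0.0, -0.0, -1.0]]
force: [-0.4, -0.1, -1.4]
gripper_width: 48.0
```

Request:
{"method": "jog_arm", "body": {
  "series": [
    [[0, 0, 0, 0], [0, 0, 0, 0], [0, 0, 0, 0], [0, 0, 0, 0], [0, 0, 0, 0], [0, 0, 0, 0], [0, 0, 0.5, 0], [0, 0, 0.8, 0], [0, 0, 0.8, 0], [0, 0, 0.8, 0], [0, 0, 0.9, 0], [0, 0, 0.9, 0], [0, 0, 0, 0]]
  ],
  "grip": 62
}}

```text
time_s: 15.4
tool_pos: [504.2, -147.6, 151.9]
ee_rot: [[-0.107, -0.994, 0.005], [-0.994, 0.107, -0.002], [0.002, -0.005, -1.0]]
force: [-0.0, 0.5, -0.2]
gripper_width: 62.1
```

Request:
{"method": "jog_arm", "body": {
  "series": [
    [[-0.146, 0.834, 0.05, 0.057], [-0.146, 0.834, 0.05, 0.057], [-0.146, 0.834, 0.05, 0.057], [-0.146, 0.834, 0.05, 0.057], [-0.146, 0.834, 0.05, 0.057], [-0.146, 0.834, 0.05, 0.057], [-0.146, 0.834, 0.05, 0.057], [-0.146, 0.834, 0.05, 0.057], [-0.146, 0.834, 0.05, 0.057], [-0.146, 0.834, 0.05, 0.057], [-0.146, 0.834, 0.05, 0.057], [-0.146, 0.834, 0.05, 0.057], [-0.146, 0.834, 0.05, 0.057], [-0.146, 0.834, 0.05, 0.057], [-0.146, 0.834, 0.05, 0.057], [-0.146, 0.834, 0.05, 0.057], [-0.146, 0.834, 0.05, 0.057], [-0.146, 0.834, 0.05, 0.057], [-0.146, 0.834, 0.05, 0.057], [-0.146, 0.834, 0.05, 0.057]]
  ],
  "grip": 70
}}

```text
time_s: 17.4
tool_pos: [429.7, 270.5, 173.5]
ee_rot: [[-0.008, -1.0, -0.0], [-1.0, 0.008, -0.0], [0.0, 0.0, -1.0]]
force: [0.3, 0.8, -0.3]
gripper_width: 69.8
```

```bash
python3 - <<'E'
from h import *
t=grab_frame("top"); s=grab_frame("scene")
st=get_state();print(st["tool_pos"])
overlay(s,[(CARTON,(503.5,-147,1.463)),(CARTON,(427,269,1.56)),(LOWER,(511.6,-72.4,-.108))],"g5",(190,430,150,390),2.5)
E
```

```text
[429.68973427 271.32386622 173.54331532]
```

View pics/g5.png

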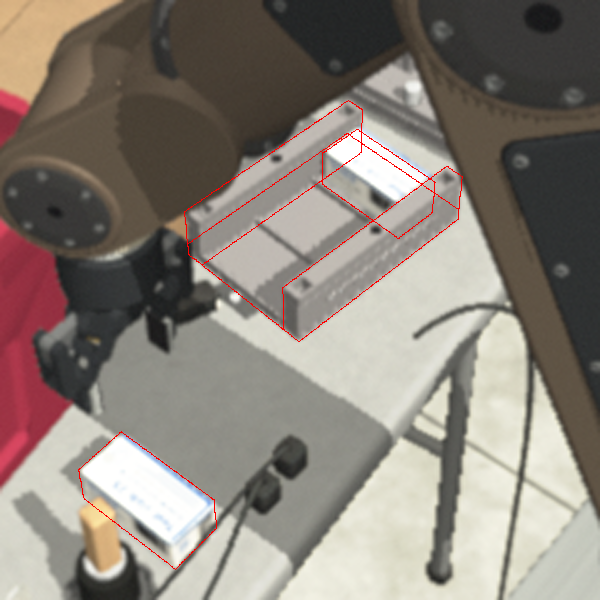

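The first carton lies in its compartment and matches the predicted outline. Next I'll descend on carton A, with the mallet handle kept clear.

Request:
{"method": "jog_arm", "body": {
  "series": [
    [[0, -0.07, -0.5, 0], [0, 0, -0.5, 0], [0, 0, -0.5, 0], [0, 0, -0.5, 0], [0, 0, -0.5, 0], [0, 0, -0.5, 0], [0, 0, -0.5, 0], [0, 0, -0.5, 0], [0, 0, -0.5, 0], [0, 0, -0.5, 0], [0, 0, -0.5, 0], [0, 0, -0.47, 0], [0, 0, 0, 0], [0, 0, 0, 0]]
  ]
}}

```text
time_s: 18.9
tool_pos: [430.2, 268.0, 24.1]
ee_rot: [[-0.008, -1.0, -0.001], [-1.0, 0.008, -0.0], [0.0, 0.0, -1.0]]
force: [0.1, -0.3, 0.5]
gripper_width: 70.2
```

Request:
{"method": "jog_arm", "body": {
  "series": [
    [[0, 0, 0, 0], [0, 0, 0, 0], [0, 0, 0, 0], [0, 0, 0, 0], [0, 0, 0, 0], [0, 0, 0, 0], [0, 0, 0, 0], [0, 0, 0, 0], [0, 0, 0, 0], [0, 0, 0, 0], [0, 0, 0, 0], [0, 0, 0, 0]]
  ],
  "grip": 30
}}

```text
time_s: 20.1
tool_pos: [430.6, 268.2, 25.2]
ee_rot: [[-0.008, -1.0, 0.001], [-1.0, 0.008, 0.001], [-0.001, -0.001, -1.0]]
force: [-1.1, -0.7, 7.1]
gripper_width: 48.3
```

Request:
{"method": "jog_arm", "body": {
  "series": [
    [[0, 0, 0.5, 0], [0, 0, 0.8, 0], [0, 0, 0.8, 0], [0, 0, 0.8, 0], [0, 0, 0.8, 0], [0, 0, 0.8, 0], [0, 0, 0, 0], [0, 0, 0, 0]]
  ]
}}

```text
time_s: 20.9
tool_pos: [430.1, 268.0, 137.3]
ee_rot: [[-0.008, -1.0, 0.001], [-1.0, 0.008, 0.0], [-0.0, -0.001, -1.0]]
force: [0.1, 0.8, -0.9]
gripper_width: 48.4
```

Request:
{"method": "jog_arm", "body": {
  "series": [
    [[0.199, -0.801, 0, -0.067], [0.199, -0.801, 0, -0.067], [0.199, -0.801, 0, -0.067], [0.199, -0.801, 0, -0.067], [0.199, -0.801, 0, -0.067], [0.199, -0.801, 0, -0.067], [0.199, -0.801, 0, -0.067], [0.199, -0.801, 0, -0.067], [0.199, -0.801, 0, -0.067], [0.199, -0.801, 0, -0.067], [0.199, -0.801, 0, -0.067], [0.199, -0.801, 0, -0.067], [0.199, -0.801, 0, -0.067], [0.199, -0.801, 0, -0.067], [0.199, -0.801, 0, -0.067], [0.199, -0.801, 0, -0.067], [0.199, -0.801, 0, -0.067], [0, 0, 0, 0], [0, 0, 0, 0]]
  ]
}}

```text
time_s: 22.8
tool_pos: [514.2, -72.3, 136.0]
ee_rot: [[-0.108, -0.994, -0.002], [-0.994, 0.108, 0.0], [-0.0, 0.002, -1.0]]
force: [-0.4, 0.4, -0.2]
gripper_width: 48.0
```

Request:
{"method": "jog_arm", "body": {
  "series": [
    [[0, 0, -0.5, 0], [0, 0, -0.5, 0], [0, 0, -0.5, 0], [0, 0, -0.5, 0], [0, 0, -0.5, 0], [0, 0, -0.5, 0], [0, 0, -0.3, 0], [0, 0, -0.3, 0], [0, 0, -0.3, 0], [0, 0, -0.2, 0], [0, 0, -0.1, 0], [0, 0, 0, 0], [0, 0, 0, 0]]
  ]
}}

```text
time_s: 24.1
tool_pos: [514.9, -72.5, 32.0]
ee_rot: [[-0.107, -0.994, 0.0], [-0.994, 0.107, -0.0], [0.0, -0.0, -1.0]]
force: [-0.5, -0.2, -0.4]
gripper_width: 48.1
```

Request:
{"method": "jog_arm", "body": {
  "series": [
    [[0, 0, 0, 0], [0, 0, 0, 0], [0, 0, 0, 0], [0, 0, 0, 0], [0, 0, 0, 0], [0, 0, 0, 0], [0, 0, 0.5, 0], [0, 0, 0.8, 0], [0, 0, 0.8, 0], [0, 0, 0.8, 0], [0, 0, 0.9, 0], [0, 0, 0.9, 0], [0, 0, 0.9, 0], [0, 0, 0.9, 0], [0, 0, 0, 0]]
  ],
  "grip": 60
}}

```text
time_s: 25.6
tool_pos: [515.7, -72.6, 197.7]
ee_rot: [[-0.107, -0.994, 0.005], [-0.994, 0.107, -0.001], [0.001, -0.005, -1.0]]
force: [-0.0, 0.1, -0.4]
gripper_width: 59.8
```

Request:
{"method": "jog_arm", "body": {
  "series": [
    [[-0.2, 0.9, 0, 0], [-0.2, 0.9, 0, 0], [-0.2, 0.9, 0, 0], [-0.2, 0.9, 0, 0], [-0.2, 0.9, 0, 0], [-0.2, 0.9, 0, 0], [-0.2, 0.9, 0, 0], [-0.2, 0.9, 0, 0], [-0.2, 0.9, 0, 0], [-0.2, 0.9, 0, 0], [0, 0, 0, 0], [0, 0, 0, 0]]
  ],
  "grip": 50
}}

```text
time_s: 26.8
tool_pos: [464.5, 152.6, 194.2]
ee_rot: [[-0.106, -0.994, -0.0], [-0.994, 0.106, -0.0], [0.0, 0.0, -1.0]]
force: [0.6, -0.7, -0.0]
gripper_width: 49.9
```

```bash
python3 - <<'E'
from h import *
t=grab_frame("top"); print(get_state()["tool_pos"])
U=None
for r in trace("upper_tray","top"):
    if r["location"][0]>400 or U is None: U=r
f=fit([(t,U["pixels"])],UPPER,(534,-309,1.573)); print(U["location"],U["confidence"],U["pixels"].sum(),f)
overlay(t,[(UPPER,f[0]),(LOWER,(511.6,-72.4,-.108))]+[([b+[0,0,4] for b in CARTON],p) for p in((503.5,-147,1.463),(511.6,-72.4,1.463))],"g6",(285,495,170,310),3.5)
E
```

```text
[464.68660267 152.25687889 194.19616963]
[439.4, 230.0] 0.94 6001 (array([ 533.69 , -309.288,    1.573]), np.float64(0.024))
```

View pics/g6.png

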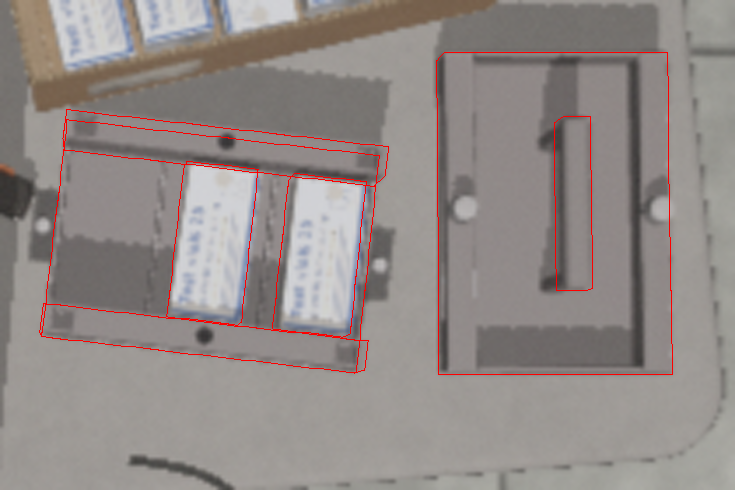

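Both cartons sit in their compartments as predicted. The lower tray's right end looks a few mm short of the model, so I'll refine its centre from the dark pin holes at crop (226,141) and (204,336). For the upper tray I'll use the bright pins at (464,208) and (660,208).

```bash
python3 - <<'E'
from h import *
t=grab_frame("top"); G=cv2.cvtColor(t["frame"],cv2.COLOR_RGB2GRAY).astype(float)
def cen(dx,dy,sign,r=5):
    c=np.array([285+dx/3.5,170+dy/3.5])
    for _ in range(4):
        x,y=np.round(c).astype(int); p=G[y-r:y+r+1,x-r:x+r+1]
        w=np.clip(sign*(p-np.median(p))-15,0,None); yy,xx=np.mgrid[-r:r+1,-r:r+1]
        c=np.array([x,y])+[(w*xx).sum()/w.sum(),(w*yy).sum()/w.sum()]
    return c
def rep(n,a,b,z):
    A,B=atz(t,a,z),atz(t,b,z); print(n,np.round(a,1),np.round(b,1),"mid",np.round((A+B)/2,1),"dist",np.linalg.norm(A-B).round(1),"ang",np.arctan2(*(A-B)[1::-1]).round(3))
rep("holes",cen(226,141,-1),cen(204,336,-1),60)
rep("pins",cen(464,208,1),cen(660,208,1),67)
rep("sock1",cen(87,127,-1),cen(345,351,-1),60); rep("sock2",cen(370,158,-1),cen(62,320,-1),60)
s=grab_frame("scene")
for c,g in(("scene",s),("top",t)):
    for r in trace("lower_tray",c)[:1]: print(c,r["confidence"],fit([(g,r["pixels"])],LOWER,(511.6,-72.4,-.108)))
E
```

```text
holes [349.3 212.8] [343.  265.3] mid [509.  -73.1  60. ] dist 126.7 ang -0.116
pins [417.7 229.1] [474.  229.7] mid [ 533.  -309.8   67. ] dist 133.7 ang 1.569
sock1 [309.  210.5] [385.  270.2] mid [505.9 -74.9  60. ] dist 230.6 ang 0.909
sock2 [387.2 219.4] [303.2 260.6] mid [506.6 -71.1  60. ] dist 224.0 ang -1.107
scene 0.67 (array([ 5.10881e+02, -7.04240e+01, -1.03000e-01]), np.float64(0.349))
top 0.61 (array([ 5.11546e+02, -7.24550e+01, -1.03000e-01]), np.float64(0.348))
```

```bash
cat >> h.py <<'E'
def rectify(g,p,z,hx=130,hy=150,res=.5):
    c,s=np.cos(p[2]),np.sin(p[2]); X,Y=np.meshgrid(np.arange(-hx,hx,res),np.arange(-hy,hy,res),indexing="ij")
    W=np.stack([p[0]+c*X-s*Y,p[1]+s*X+c*Y,np.full_like(X,z)],-1)
    q=proj(g,W.reshape(-1,3)).reshape(*X.shape,2).astype(np.float32)
    return cv2.remap(cv2.cvtColor(g["frame"],cv2.COLOR_RGB2GRAY),q[...,0],q[...,1],cv2.INTER_CUBIC).astype(float)
def edges(R,axis,lo,hi,h,res=.5,n=8):
    # profile along 'axis', averaged on other axis in [lo,hi]
    ho=130 if axis==1 else 150
    sl=slice(int((lo+ho)/res),int((hi+ho)/res)); pr=(R[sl].mean(0) if axis==1 else R[:,sl].mean(1))
    g=np.gradient(cv2.GaussianBlur(pr[:,None],(0,0),2)[:,0]); h0=150 if axis==1 else 130
    k=[i for i in range(2,len(g)-2) if abs(g[i])==abs(g[i-2:i+3]).max() and abs(g[i])>.6]
    return [(round(i*res-h0,1),round(g[i],1)) for i in k if abs(abs(i*res-h0)-h)<22]
E
python3 - <<'E'
from h import *
import pickle; V=pickle.load(open("V.pkl","rb"))
p=(511.6,-72.4,-.108)
for c in("top","scene"):
    R=rectify(V[c],p,60)
    for y0,y1 in((-95,-70),(-60,-20),(20,60),(70,95)): print(c,"x-profile y",y0,y1,edges(R,0,y0,y1,67))
    for x0,x1 in((-74,-60),(60,74)): print(c,"y-profile x",x0,x1,edges(R,1,x0,x1,111))
p=(533.6,-309.2,1.572)
for z in(48,107):
    R=rectify(V["top"],p,z)
    if z==48:
        for y0,y1 in((-90,-50),(50,90)): print("U x",edges(R,0,y0,y1,67))
        for x0,x1 in((-74,-60),(60,74)): print("U y",edges(R,1,x0,x1,111))
    else: print("H x",edges(R,0,-40,40,9),"H y",edges(R,1,-6,6,57))
E
```

```text
top x-profile y -95 -70 [(-79.0, np.float64(-4.1)), (-75.5, np.float64(1.9)), (-70.5, np.float64(-0.6)), (-56.0, np.float64(-2.3)), (50.5, np.float64(-5.2)), (57.5, np.float64(4.8)), (77.0, np.float64(1.6))]
top x-profile y -60 -20 [(-79.5, np.float64(-4.5)), (-75.0, np.float64(1.8)), (50.5, np.float64(-5.1)), (57.5, np.float64(4.6)), (77.5, np.float64(1.2))]
top x-profile y 20 60 [(-79.5, np.float64(-2.7)), (-75.0, np.float64(2.2)), (50.5, np.float64(-4.7)), (57.5, np.float64(4.7)), (77.5, np.float64(0.8))]
top x-profile y 70 95 [(-79.0, np.float64(-3.8)), (-75.0, np.float64(3.1)), (50.0, np.float64(-3.9)), (57.5, np.float64(5.0)), (78.0, np.float64(-2.3)), (87.0, np.float64(-0.7))]
top y-profile x -74 -60 [(-111.5, np.float64(-1.6)), (-105.5, np.float64(-5.5)), (-101.5, np.float64(1.6)), (-90.0, np.float64(3.1)), (110.5, np.float64(1.1))]
top y-profile x 60 74 [(-111.5, np.float64(-5.6)), (-106.0, np.float64(-2.4)), (-102.5, np.float64(2.6)), (104.5, np.float64(3.4)), (110.5, np.float64(1.7))]
scene x-profile y -95 -70 [(-78.0, np.float64(2.4)), (-55.0, np.float64(-0.9)), (56.5, np
[... 1169 characters left out ...]
2.0, np.float64(7.9)), (88.0, np.float64(-0.7))]
U x [(-78.0, np.float64(-1.7)), (-58.0, np.float64(-7.9)), (-50.0, np.float64(6.3)), (56.0, np.float64(1.4)), (75.5, np.float64(-7.7)), (79.0, np.float64(2.8)), (83.0, np.float64(7.1))]
U y [(-114.5, np.float64(-2.3)), (-111.0, np.float64(4.9)), (108.5, np.float64(-2.3)), (112.0, np.float64(4.4))]
U y [(-113.0, np.float64(-1.2)), (-98.5, np.float64(0.9)), (109.5, np.float64(-1.5)), (113.0, np.float64(3.2))]
H x [(-10.0, np.float64(-1.8)), (-6.0, np.float64(1.8)), (8.0, np.float64(-6.1)), (12.5, np.float64(3.1)), (18.0, np.float64(2.8))] H y [(-58.5, np.float64(-2.3)), (-55.0, np.float64(4.4)), (55.5, np.float64(-2.0)), (59.0, np.float64(2.3))]
```

The edges from both cameras agree: the lower tray is at (511.7,-72.8), yaw -0.108, and the upper handle is at (533.5,-309.5), yaw ≈1.571. I'll go and grasp the handle.

Request:
{"method": "jog_arm", "body": {
  "series": [
    [[0.138, -0.924, 0, 0.061], [0.138, -0.924, 0, 0.061], [0.138, -0.924, 0, 0.061], [0.138, -0.924, 0, 0.061], [0.138, -0.924, 0, 0.061], [0.138, -0.924, 0, 0.061], [0.138, -0.924, 0, 0.061], [0.138, -0.924, 0, 0.061], [0.138, -0.924, 0, 0.061], [0.138, -0.924, 0, 0.061], [0.138, -0.924, 0, 0.061], [0.138, -0.924, 0, 0.061], [0.138, -0.924, 0, 0.061], [0.138, -0.924, 0, 0.061], [0.138, -0.924, 0, 0.061], [0.138, -0.924, 0, 0.061], [0.138, -0.924, 0, 0.061], [0.138, -0.924, 0, 0.061], [0.138, -0.924, 0, 0.061], [0.138, -0.924, 0, 0.061]]
  ],
  "grip": 45
}}

```text
time_s: 29.1
tool_pos: [533.6, -310.8, 194.2]
ee_rot: [[-0.002, -1.0, -0.0], [-1.0, 0.002, 0.0], [-0.0, 0.0, -1.0]]
force: [0.3, 0.5, 0.2]
gripper_width: 45.0
```

```bash
python3 - <<'E'
from h import *
s=grab_frame("scene"); t=grab_frame("top"); st=get_state(); r=st["ee_rot"]; print(st["tool_pos"],np.arctan2(r[1,0],r[0,0]))
for c in("top","scene"):
    for q in("upper_tray","upper_handle"):
        for x in trace(q,c)[:3]: print(c,q,x["confidence"],x["location"],x["pixels"].sum())
    for x in landmark_of("pin_a_top",c)[:3]: print(c,"pin",x["confidence"],x["location"])
import pickle; V=pickle.load(open("V.pkl","rb"))
d=[np.abs(g["frame"].astype(int)-V[c]["frame"]).sum(2) for c,g in(("top",t),("scene",s))]
# change at visible corners of the tray
for P in((637,-242,48),(430,-242,48),(430,-376,48),(637,-376,48),(533,-242,67),(533,-376,67)):
    print(P,[int(np.median(D[y-4:y+5,x-4:x+5])) for D,g in zip(d,(t,s)) for x,y in [np.round(proj(g,P)[0]).astype(int)]])
E
```

```text
[ 533.63950015 -312.11359955  193.86870831] -1.574360827869914
top upper_tray 0.59 [424.4, 212.1] 2605
top upper_handle 0.91 [426.7, 214.6] 2525
top pin 0.42 [419.6, 227.2]
scene upper_tray 0.82 [344.7, 177.4] 1498
scene upper_handle 0.55 [343.7, 174.8] 1417
scene pin 0.55 [357.1, 185.5]
(637, -242, 48) [129, 83]
(430, -242, 48) [283, 143]
(430, -376, 48) [194, 171]
(637, -376, 48) [221, 18]
(533, -242, 67) [30, 16]
(533, -376, 67) [279, 277]
```

The visible pin and rail are unchanged, so the tray hasn't moved. Descending.

Request:
{"method": "jog_arm", "body": {
  "series": [
    [[0, 0.1, -0.6, 0], [0, 0, -0.6, 0], [0, 0, -0.6, 0], [0, 0, -0.6, 0], [0, 0, -0.6, 0], [0, 0, -0.6, 0], [0, 0, -0.47, 0], [0, 0, 0, 0], [0, 0, 0, 0]]
  ]
}}

```text
time_s: 30.4
tool_pos: [534.0, -306.8, 92.8]
ee_rot: [[-0.001, -1.0, 0.0], [-1.0, 0.001, -0.0], [0.0, -0.0, -1.0]]
force: [0.2, -0.7, 0.2]
gripper_width: 45.2
```

Request:
{"method": "jog_arm", "body": {
  "series": [
    [[0, 0, 0, 0], [0, 0, 0, 0], [0, 0, 0, 0], [0, 0, 0, 0], [0, 0, 0, 0], [0, 0, 0, 0], [0, 0, 0, 0], [0, 0, 0, 0], [0, 0, 0, 0], [0, 0, 0, 0], [0, 0, 0, 0], [0, 0, 0, 0]]
  ],
  "grip": 5
}}

```text
time_s: 31.6
tool_pos: [534.2, -307.2, 93.5]
ee_rot: [[-0.001, -1.0, 0.001], [-1.0, 0.001, -0.001], [0.001, -0.001, -1.0]]
force: [-1.0, 0.2, 5.4]
gripper_width: 16.3
```

Request:
{"method": "jog_arm", "body": {
  "series": [
    [[0, 0, 0.3, 0], [0, 0, 0.6, 0], [0, 0, 0.8, 0], [0, 0, 0.8, 0], [0, 0, 0.8, 0], [0, 0, 0.8, 0], [0, 0, 0.5, 0], [0, 0, 0, 0], [0, 0, 0, 0], [0, 0, 0, 0]]
  ]
}}

```text
time_s: 32.6
tool_pos: [533.4, -306.6, 206.3]
ee_rot: [[-0.001, -1.0, -0.002], [-1.0, 0.001, 0.001], [-0.001, 0.002, -1.0]]
force: [-0.6, 1.3, -6.3]
gripper_width: 15.7
```

The tray is held (-6.3 N ≈ 0.6 kg). I'll raise it to clear the cardboard box, then turn it and carry it over.

Request:
{"method": "jog_arm", "body": {
  "series": [
    [[0, 0, 0.8, 0], [0, 0, 0.8, 0], [0, 0, 0.8, 0], [0, 0, 0.8, 0], [0, 0, 0.8, 0], [0, 0, 0, 0]]
  ]
}}

```text
time_s: 33.2
tool_pos: [534.3, -307.3, 309.0]
ee_rot: [[-0.001, -1.0, 0.002], [-1.0, 0.001, -0.002], [0.002, -0.002, -1.0]]
force: [0.8, -0.1, -6.0]
gripper_width: 15.6
```

Request:
{"method": "jog_arm", "body": {
  "series": [
    [[-0.0434, 0.468, 0, 0.839], [-0.0434, 0.468, 0, 0.839], [-0.0434, 0.468, 0, 0.839], [-0.0434, 0.468, 0, 0.839], [-0.0434, 0.468, 0, 0.839], [-0.0434, 0.468, 0, 0.839], [-0.0434, 0.468, 0, 0.839], [-0.0434, 0.468, 0, 0.839], [-0.0434, 0.468, 0, 0.839], [-0.0434, 0.468, 0, 0.839], [-0.0434, 0.468, 0, 0.839], [-0.0434, 0.468, 0, 0.839], [-0.0434, 0.468, 0, 0.839], [-0.0434, 0.468, 0, 0.839], [-0.0434, 0.468, 0, 0.839], [-0.0434, 0.468, 0, 0.839], [-0.0434, 0.468, 0, 0.839], [-0.0434, 0.468, 0, 0.839], [-0.0434, 0.468, 0, 0.839], [-0.0434, 0.468, 0, 0.839]]
  ]
}}

```text
time_s: 35.2
tool_pos: [511.6, -72.3, 305.7]
ee_rot: [[0.995, -0.104, -0.002], [-0.104, -0.995, 0.001], [-0.002, -0.0, -1.0]]
force: [0.2, -0.6, -5.5]
gripper_width: 16.1
```

Request:
{"method": "jog_arm", "body": {
  "series": [
    [[0, 0, -0.8, 0], [0, 0, -0.8, 0], [0, 0, -0.8, 0], [0, 0, -0.8, 0], [0, 0, -0.8, 0], [0, 0, -0.8, 0], [0, 0, 0, 0], [0, 0, 0, 0], [0, 0, 0, 0]]
  ]
}}

```text
time_s: 36.1
tool_pos: [512.4, -73.0, 188.1]
ee_rot: [[0.994, -0.107, 0.001], [-0.107, -0.994, -0.0], [0.001, 0.0, -1.0]]
force: [-0.4, 0.3, -5.1]
gripper_width: 15.6
```

```bash
python3 - <<'E'
from h import *
st=get_state(); r=st["ee_rot"]; print(st["tool_pos"],np.arctan2(r[1,0],r[0,0]),st["gripper_width"],st["force"])
s=grab_frame("scene"); t=grab_frame("top")
T=st["tool_pos"]; dz=T[2]-93.5
U2=[b+[0,0,dz] for b in UPPER]; LUG=[box(x-5.5,x+5.5,y-5.5,y+5.5,dz,dz+12) for x in(-67,67) for y in(-97,97)]
SOC=[box(x-7.5,x+7.5,y-7.5,y+7.5,60,60.1) for x in(-67,67) for y in(-97,97)]
for c,g in(("scene",s),("top",t)):
    for x in trace("upper_tray",c)[:2]: print(c,x["confidence"],x["location"],x["pixels"].sum(),fit([(g,x["pixels"])],U2,(511.7,-72.8,3.034)))
overlay(s,[(U2+LUG,(511.7,-72.8,3.034)),(SOC,(511.7,-72.8,-.108))],"g7",(230,450,90,300),2.8)
E
```

```text
[512.3966556  -72.98647877 188.06460278] -0.10758465090641917 15.648880963971646 [-0.40728913  0.2925709  -5.14556695]
scene 0.81 [312.0, 210.8] 4615 (array([513.438, -74.685,   3.046]), np.float64(0.207))
top 0.78 [307.6, 231.3] 1266 (array([514.118, -75.103,   3.042]), np.float64(0.815))
```

View pics/g7.png

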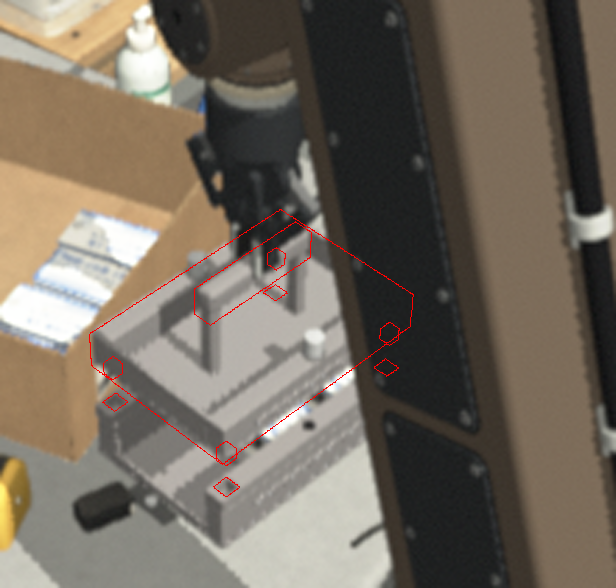

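```bash
python3 - <<'E'
from h import *
s=grab_frame("scene"); p=(511.7,-72.8,-.108)
for dz in(94.6,):
    for z,n in((48,"top"),(12,"bottom"),(107,"handle")):
        R=rectify(s,p,z+dz)
        print(n,"xprof",[edges(R,0,a,b,67) for a,b in((85,105),(60,80),(20,50))],"yprof",[edges(R,1,a,b,111) for a,b in((-74,-60),(-40,40),(60,74))])
    R=rectify(s,p,107+dz); print("bar ends",edges(R,1,-6,6,57))
for x in landmark_of("upper_handle","scene")[:1]: print(x, atz(s,x["location"],97+94.6))
E
```

```text
top xprof [[(-77.0, np.float64(4.4)), (-57.5, np.float64(-5.7)), (-50.5, np.float64(4.4)), (57.0, np.float64(3.8)), (78.0, np.float64(-2.9)), (86.5, np.float64(5.8))], [(-84.5, np.float64(-2.3)), (-77.0, np.float64(4.3)), (-57.0, np.float64(-5.5)), (-50.0, np.float64(4.8)), (57.0, np.float64(4.0)), (78.0, np.float64(-3.3))], [(-84.5, np.float64(-2.4)), (-77.0, np.float64(4.5)), (-57.0, np.float64(-5.4)), (-49.0, np.float64(4.3)), (60.5, np.float64(6.0)), (78.0, np.float64(-3.2))]] yprof [[(109.0, np.float64(-8.7)), (131.0, np.float64(3.1))], [(-122.5, np.float64(1.3)), (-118.5, np.float64(1.2)), (-109.0, np.float64(-0.8)), (-96.0, np.float64(0.7)), (109.0, np.float64(-7.9)), (129.0, np.float64(2.0))], [(-132.0, np.float64(-5.6)), (-121.0, np.float64(1.1)), (-113.5, np.float64(-0.6)), (-105.5, np.float64(-3.9)), (-98.0, np.float64(0.8)), (103.5, np.float64(-5.8)), (115.5, np.float64(2.4))]]
bottom xprof [[(-86.5, np.float64(-5.0)), (-76.0, np.float64(3.1)), (-70.5, np.float64(-2.4)), (-58.5, np.float64(-1.3)), (86.0, np.float64(1.0))], [(-86.5, np.float64(-4.0)), (-76.0, np.float64(1.
[... 1085 characters left out ...]
 yprof [[(100.0, np.float64(-1.5)), (106.5, np.float64(-1.9)), (114.5, np.float64(4.2))], [(-103.0, np.float64(1.3)), (93.0, np.float64(1.0)), (103.0, np.float64(-1.6)), (112.0, np.float64(2.0))], [(-132.5, np.float64(3.4)), (-124.5, np.float64(-2.6)), (-116.5, np.float64(-3.6)), (-101.5, np.float64(-0.7)), (-91.5, np.float64(-1.2)), (93.5, np.float64(0.6)), (98.0, np.float64(-0.7)), (105.0, np.float64(4.6)), (126.0, np.float64(-3.2))]]
bar ends [(-78.5, np.float64(6.0)), (-69.5, np.float64(-1.9)), (-63.0, np.float64(-3.8)), (-53.0, np.float64(-0.9)), (-35.5, np.float64(-1.0)), (55.5, np.float64(-6.5))]
{'location': [320.2, 185.9], 'confidence': 0.65} [510.97014551 -72.51219187 191.6       ]
```

The tray edges show the upper tray about 1-2 mm short in y. I'll shift it slightly and descend in stages while watching the force.

Request:
{"method": "jog_arm", "body": {
  "series": [
    [[-0.024, 0.055, 0, 0], [0, 0, -0.4, 0], [0, 0, -0.4, 0], [0, 0, -0.4, 0], [0, 0, -0.2, 0], [0, 0, -0.1, 0], [0, 0, -0.1, 0], [0, 0, -0.1, 0], [0, 0, 0, 0]]
  ]
}}

```text
time_s: 37.3
tool_pos: [511.5, -71.5, 144.9]
ee_rot: [[0.994, -0.107, 0.0], [-0.107, -0.994, 0.0], [0.0, -0.0, -1.0]]
force: [-0.7, -0.5, -6.7]
gripper_width: 15.9
```

```bash
python3 - <<'E'
from h import *
st=get_state(); print(st["tool_pos"],st["force"],st["moment"])
s=grab_frame("scene"); p=(511.7,-72.8,-.108); dz=st["tool_pos"][2]-93.5
R=rectify(s,p,48+dz); print([edges(R,0,a,b,67) for a,b in((85,105),(60,80))],[edges(R,1,a,b,111) for a,b in((-74,-60),(-40,40))])
R=rectify(s,p,60); print([edges(R,0,a,b,67) for a,b in((85,105),)],[edges(R,1,a,b,111) for a,b in((-74,-60),)])
E
```

```text
[511.47661229 -71.53612879 144.89980731] [-0.68959348 -0.45167572 -6.7107196 ] [-0.02317519  0.04575716  0.02044957]
[[(-78.0, np.float64(4.3)), (-58.0, np.float64(-5.5)), (-49.5, np.float64(5.2)), (55.5, np.float64(3.5)), (64.0, np.float64(-0.7)), (76.5, np.float64(3.3)), (83.0, np.float64(-2.9))], [(-85.0, np.float64(-2.5)), (-78.0, np.float64(4.3)), (-58.0, np.float64(-5.6)), (-50.0, np.float64(5.4)), (45.5, np.float64(1.1)), (56.0, np.float64(3.9)), (80.5, np.float64(3.4))]] [[(110.5, np.float64(-8.5)), (116.0, np.float64(0.7)), (131.0, np.float64(1.7))], [(-102.5, np.float64(0.9)), (-96.0, np.float64(0.6)), (110.0, np.float64(-7.3)), (126.5, np.float64(1.1))]]
[[(-88.0, np.float64(0.9)), (-83.5, np.float64(-0.7)), (-78.5, np.float64(2.0)), (-70.0, np.float64(-3.1)), (-61.0, np.float64(-1.3))]] [[(95.5, np.float64(-1.5)), (100.0, np.float64(-1.6)), (107.0, np.float64(2.6)), (112.5, np.float64(-5.2)), (120.5, np.float64(1.5))]]
```

At z = 144.9 nothing has pushed back, though the lugs should have met the rim at about 153. So they're in the sockets, and I'll continue to seating.

Request:
{"method": "jog_arm", "body": {
  "series": [
    [[0, 0, -0.06, 0], [0, 0, -0.06, 0], [0, 0, -0.04, 0], [0, 0, 0, 0], [0, 0, 0, 0], [0, 0, 0, 0]]
  ]
}}

```text
time_s: 37.95
tool_pos: [511.6, -71.6, 141.6]
ee_rot: [[0.994, -0.107, 0.001], [-0.107, -0.994, -0.0], [0.001, 0.0, -1.0]]
force: [-2.1, 0.8, 5.6]
gripper_width: 15.5
```

Request:
{"method": "jog_arm", "body": {
  "series": [
    [[0, 0, 0, 0], [0, 0, 0, 0], [0, 0, 0, 0], [0, 0, 0, 0], [0, 0, 0, 0], [0, 0, 0, 0], [0, 0, 0, 0], [0, 0, 0.5, 0], [0, 0, 0.8, 0], [0, 0, 0.8, 0], [0, 0, 0.8, 0], [0, 0, 0.8, 0], [0, 0, 0, 0]]
  ],
  "grip": 45
}}

```text
time_s: 39.25
tool_pos: [512.3, -71.7, 235.8]
ee_rot: [[0.994, -0.107, 0.004], [-0.107, -0.994, -0.001], [0.004, 0.001, -1.0]]
force: [0.6, -0.5, -0.6]
gripper_width: 44.6
```

Request:
{"method": "jog_arm", "body": {
  "series": [
    [[-0.15, 0.9, 0, -0.3], [-0.15, 0.9, 0, -0.3], [-0.15, 0.9, 0, -0.3], [-0.15, 0.9, 0, -0.3], [-0.15, 0.9, 0, -0.3], [-0.15, 0.9, 0, -0.3], [-0.15, 0.9, 0, -0.3], [-0.15, 0.9, 0, -0.3], [-0.15, 0.9, 0, -0.3], [-0.15, 0.9, 0, -0.3], [0, 0, 0, 0], [0, 0, 0, 0]]
  ]
}}

```text
time_s: 40.45
tool_pos: [473.8, 153.5, 232.9]
ee_rot: [[0.933, -0.359, -0.001], [-0.359, -0.933, -0.0], [-0.001, 0.001, -1.0]]
force: [-0.4, 0.8, 0.3]
gripper_width: 45.3
```

```bash
python3 - <<'E'
from h import *
import pickle; V=pickle.load(open("V.pkl","rb"))
st=get_state(); print(st["tool_pos"],st["ee_rot"][:,0])
t=grab_frame("top"); U=trace("upper_tray","top")
s=grab_frame("scene")
U2=[b+[0,0,48] for b in UPPER]
for x in U[:2]: print(x["confidence"],x["location"],fit([(t,x["pixels"])],U2,(511.7,-72.8,3.034)))
p=(511.7,-72.8,-.108)
R=rectify(t,p,96); print([edges(R,0,a,b,67) for a,b in((-90,-50),(50,90))],[edges(R,1,a,b,111) for a,b in((-74,-60),(60,74))])
G=cv2.cvtColor(t["frame"],cv2.COLOR_RGB2GRAY).astype(float)
for sx in(-67,67):
    R=rectify(t,p,115); i,j=int((sx+130)*2),300; q=R[i-36:i+37,j-36:j+37]; w=np.clip(q-np.median(q)-20,0,None); yy,xx=np.mgrid[-36:37,-36:37]; print("pin",sx,(w*yy).sum()/w.sum()/2,(w*xx).sum()/w.sum()/2)
# mallet pose: handle top region (wood colour) in top & scene
for c,g in(("top",t),("scene",s)):
    f=cv2.cvtColor(g["frame"],cv2.COLOR_RGB2HSV); c0=proj(g,(395,346,110))[0].astype(int)
    m=((f[:,:,0]>5)&(f[:,:,0]<22)&(f[:,:,1]>80)).astype(np.uint8); k=np.zeros_like(m);k[c0[1]-30:c0[1]+30,c0[0]-20:c0[0]+20]=1;m&=k
    print(c,m.sum(),fit([(g,m)],[box(-11,11,-11,11,62,131)],(395,346,.4)))
overlay(t,[(U2,p)],"g8",(145,415,180,310),2.9)
E
```

```text
[473.76307152 153.45484552 232.94061096] [ 9.33151618e-01 -3.59482674e-01 -5.14845016e-04]
0.87 [346.9, 235.3] (array([512.256, -73.72 ,   3.036]), np.float64(0.019))
0.35 [350.8, 208.4] (array([536.165, -68.603,   3.814]), np.float64(0.995))
[[(-80.5, np.float64(-4.4)), (-75.0, np.float64(3.0)), (-56.5, np.float64(-4.7)), (54.0, np.float64(-5.1)), (59.0, np.float64(5.3)), (77.5, np.float64(-3.6))], [(-80.5, np.float64(-4.3)), (-75.5, np.float64(3.3)), (-57.0, np.float64(-5.0)), (53.5, np.float64(-4.8)), (58.0, np.float64(5.4)), (77.0, np.float64(-3.5))]] [[(-114.0, np.float64(-2.0)), (107.0, np.float64(-0.8)), (110.5, np.float64(2.8)), (128.0, np.float64(-4.8))], [(-113.0, np.float64(-1.5)), (111.5, np.float64(1.0)), (120.0, np.float64(-1.2)), (130.0, np.float64(1.5))]]
pin -67 0.015602836879432624 -1.9310283687943262
pin 67 0.19218309322356886 -1.5293467489900145
top 123 (array([ 3.96231e+02,  3.44494e+02, -7.50000e-02]), np.float64(0.301))
scene 308 (array([394.385, 346.912,   0.86 ]), np.float64(0.23))
```

View pics/g8.png

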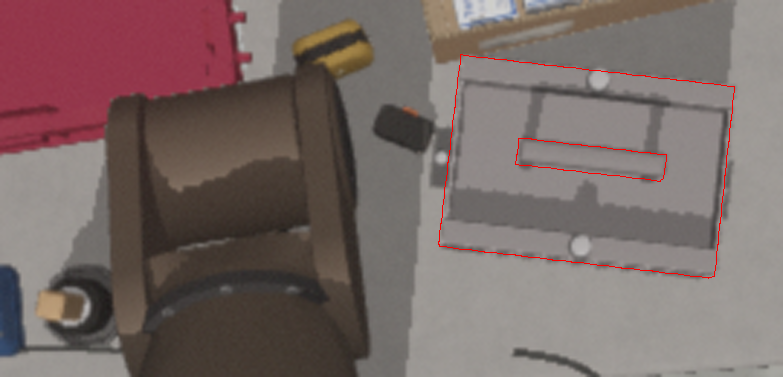

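The tray is seated: the outline matches at the seated height to about 1 mm. For the mallet I want a close-up of the handle's orientation.

```bash
python3 - <<'E'
from h import *
t=grab_frame("top"); s=grab_frame("scene")
def cr(g,yaws,n=28):
    c=proj(g,(395,346,95))[0].astype(int); S=14
    f=cv2.resize(g["frame"][c[1]-n:c[1]+n,c[0]-n:c[0]+n],None,fx=S,fy=S,interpolation=cv2.INTER_CUBIC)[:390*2,:390*2]
    for y,col in yaws:
        cc,ss=np.cos(y),np.sin(y); P=[[395.5+cc*a-ss*b,346.2+ss*a+cc*b,131] for a,b in((-11,-11),(11,-11),(11,11),(-11,11))]
        q=(proj(g,P)-c+n+.5)*S; cv2.polylines(f,[q.astype(np.int32)],True,col,1)
    return cv2.resize(f,(400,400))
Y=[(0,(255,0,0)),(.42,(0,255,0))]
cv2.imwrite("pics/g9.png",np.hstack([cr(t,Y,18),cr(s,Y)])[:,:,::-1])
E
```

```text
(no output)
```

View pics/g9.png

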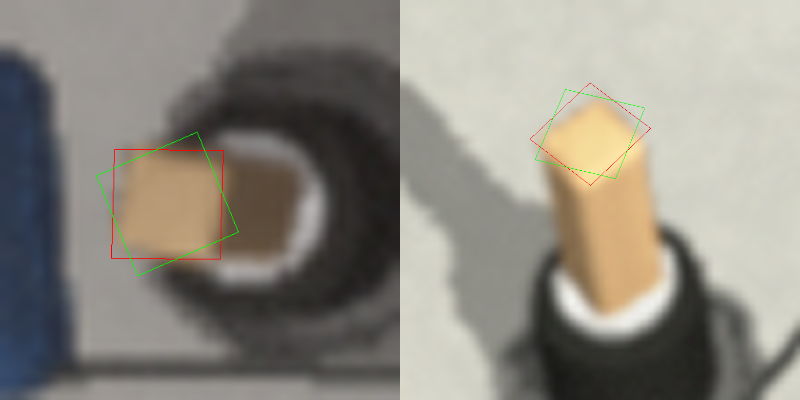

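The handle's yaw is about -0.08 and it is centred near (395,345.5). I'll grip with the jaws along x.

Request:
{"method": "jog_arm", "body": {
  "series": [
    [[-0.315, 0.768, 0, 0.329], [-0.315, 0.768, 0, 0.329], [-0.315, 0.768, 0, 0.329], [-0.315, 0.768, 0, 0.329], [-0.315, 0.768, 0, 0.329], [-0.315, 0.768, 0, 0.329], [-0.315, 0.768, 0, 0.329], [-0.315, 0.768, 0, 0.329], [-0.315, 0.768, 0, 0.329], [-0.315, 0.768, 0, 0.329], [0, 0, 0, 0], [0, 0, 0, 0], [0, 0, 0, 0]]
  ],
  "grip": 50
}}

```text
time_s: 42.0
tool_pos: [395.6, 344.7, 233.5]
ee_rot: [[0.997, -0.083, 0.0], [-0.083, -0.997, -0.0], [0.0, 0.0, -1.0]]
force: [0.5, 0.2, 0.2]
gripper_width: 49.9
```

Request:
{"method": "jog_arm", "body": {
  "series": [
    [[0, 0, -0.568, 0], [0, 0, -0.568, 0], [0, 0, -0.568, 0], [0, 0, -0.568, 0], [0, 0, -0.568, 0], [0, 0, -0.568, 0], [0, 0, -0.568, 0], [0, 0, -0.568, 0], [0, 0, -0.568, 0], [0, 0, -0.568, 0], [0, 0, 0, 0], [0, 0, 0, 0]]
  ]
}}

```text
time_s: 43.2
tool_pos: [395.7, 345.0, 91.8]
ee_rot: [[0.997, -0.083, -0.0], [-0.083, -0.997, -0.0], [-0.0, 0.0, -1.0]]
force: [-0.1, 0.7, 0.9]
gripper_width: 49.8
```

Request:
{"method": "jog_arm", "body": {
  "series": [
    [[0, 0, 0, 0], [0, 0, 0, 0], [0, 0, 0, 0], [0, 0, 0, 0], [0, 0, 0, 0], [0, 0, 0, 0], [0, 0, 0, 0], [0, 0, 0, 0], [0, 0, 0, 0], [0, 0, 0, 0], [0, 0, 0, 0], [0, 0, 0, 0]]
  ],
  "grip": 8
}}

```text
time_s: 44.4
tool_pos: [395.3, 345.5, 92.4]
ee_rot: [[0.997, -0.082, 0.001], [-0.082, -0.997, 0.0], [0.001, -0.0, -1.0]]
force: [-1.2, -1.6, 6.2]
gripper_width: 21.7
```

The handle is held at 21.7 mm. Lift, then go to the near pin first along a path clear of the tote.

Request:
{"method": "jog_arm", "body": {
  "series": [
    [[0, 0, 0.4, 0], [0, 0, 0.7, 0], [0, 0, 0.8, 0], [0, 0, 0.8, 0], [0, 0, 0.8, 0], [0, 0, 0.8, 0], [0, 0, 0.8, 0], [0, 0, 0.8, 0], [0, 0, 0.9, 0], [0, 0, 0, 0]]
  ]
}}

```text
time_s: 45.4
tool_pos: [395.8, 345.9, 264.6]
ee_rot: [[0.997, -0.082, 0.004], [-0.082, -0.997, 0.003], [0.004, -0.003, -1.0]]
force: [-0.9, -0.1, -2.8]
gripper_width: 21.7
```

Request:
{"method": "jog_arm", "body": {
  "series": [
    [[0.11, -0.918, 0, 0], [0.11, -0.918, 0, 0], [0.11, -0.918, 0, 0], [0.11, -0.918, 0, 0], [0.11, -0.918, 0, 0], [0.11, -0.918, 0, 0], [0.11, -0.918, 0, 0], [0.11, -0.918, 0, 0], [0.11, -0.918, 0, 0], [0.11, -0.918, 0, 0], [0.11, -0.918, 0, 0], [0.11, -0.918, 0, 0], [0.11, -0.918, 0, 0], [0.11, -0.918, 0, 0], [0.11, -0.918, 0, 0], [0.11, -0.918, 0, 0], [0.11, -0.918, 0, 0], [0.11, -0.918, 0, 0], [0, 0, 0, 0], [0, 0, 0, 0]]
  ]
}}

```text
time_s: 47.4
tool_pos: [444.3, -67.7, 260.8]
ee_rot: [[0.997, -0.083, -0.001], [-0.083, -0.997, 0.0], [-0.001, -0.0, -1.0]]
force: [-0.2, 0.3, -2.8]
gripper_width: 21.1
```

```bash
python3 - <<'E'
from h import *
st=get_state(); print(st["tool_pos"],st["force"],st["gripper_width"])
s=grab_frame("scene"); t=grab_frame("top"); p=(511.7,-72.8,-.108)
R=rectify(s,p,96); print([edges(R,0,a,b,67) for a,b in((85,105),(60,80))],[edges(R,1,a,b,111) for a,b in((-74,-60),(-40,40))])
z=st["tool_pos"][2]-86.4
C=[np.array([[24*np.cos(a),24*np.sin(a),h] for a in np.linspace(0,6.28,24) for h in(z,z+52)]),box(-11,11,-11,11,z+52,z+90)]
PIN=[np.array([[x+8.5*np.cos(a),-1.5+8.5*np.sin(a),h] for a in np.linspace(0,6.28,24) for h in(96,115)]) for x in(-67,67)]
overlay(s,[(C,(st["tool_pos"][0],st["tool_pos"][1],-.08)),(PIN,p)],"g10",(220,440,90,300),2.8)
E
```

```text
[444.258072   -67.66000417 260.84111575] [-0.1642889   0.3169938  -2.77292212] 21.101611481835487
[[(-78.0, np.float64(4.4)), (-58.0, np.float64(-5.7)), (-50.0, np.float64(5.5)), (56.0, np.float64(4.1)), (76.0, np.float64(3.4)), (85.0, np.float64(-3.2))], [(-85.0, np.float64(-2.5)), (-78.0, np.float64(4.6)), (-58.0, np.float64(-5.6)), (-50.0, np.float64(5.5)), (47.5, np.float64(0.9)), (56.0, np.float64(4.1)), (75.0, np.float64(-0.8)), (81.5, np.float64(3.7))]] [[(-126.5, np.float64(5.4)), (-113.0, np.float64(-1.8)), (110.0, np.float64(-8.7)), (129.0, np.float64(2.3))], [(-108.5, np.float64(-4.2)), (-95.0, np.float64(-3.7)), (110.5, np.float64(-8.1)), (126.0, np.float64(1.5))]]
```

View pics/g10.png

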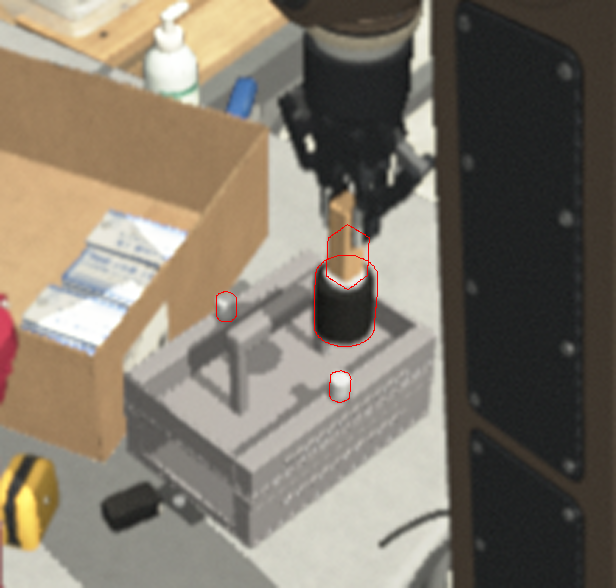

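The mallet hangs upright directly above the near pin, so I'll press down slowly.

Request:
{"method": "jog_arm", "body": {
  "series": [
    [[0.02, 0, -0.5, 0], [0, 0, -0.5, 0], [0, 0, -0.5, 0], [0, 0, -0.5, 0], [0, 0, -0.2, 0], [0, 0, -0.08, 0], [0, 0, -0.08, 0], [0, 0, -0.08, 0], [0, 0, -0.08, 0], [0, 0, -0.08, 0], [0, 0, -0.08, 0], [0, 0, -0.08, 0], [0, 0, 0, 0]]
  ]
}}

```text
time_s: 48.8
tool_pos: [445.3, -67.6, 192.3]
ee_rot: [[0.997, -0.082, 0.0], [-0.082, -0.997, 0.0], [0.0, -0.0, -1.0]]
force: [0.5, 0.3, -1.7]
gripper_width: 21.5
```

Request:
{"method": "jog_arm", "body": {
  "series": [
    [[0, 0, -0.06, 0], [0, 0, -0.06, 0], [0, 0, 0, 0], [0, 0, 0, 0], [0, 0, 0, 0]]
  ]
}}

```text
time_s: 49.3
tool_pos: [445.1, -67.6, 189.4]
ee_rot: [[0.997, -0.082, -0.0], [-0.082, -0.997, 0.0], [-0.0, -0.0, -1.0]]
force: [0.3, 0.6, -2.3]
gripper_width: 21.4
```

Request:
{"method": "jog_arm", "body": {
  "series": [
    [[0, 0, -0.06, 0], [0, 0, -0.06, 0], [0, 0, 0, 0], [0, 0, 0, 0]]
  ]
}}

```text
time_s: 49.7
tool_pos: [445.2, -67.6, 186.4]
ee_rot: [[0.997, -0.082, -0.0], [-0.082, -0.997, 0.0], [-0.0, -0.0, -1.0]]
force: [-0.1, 0.9, -1.0]
gripper_width: 21.6
```

Request:
{"method": "jog_arm", "body": {
  "series": [
    [[0, 0, -0.06, 0], [0, 0, -0.06, 0], [0, 0, 0, 0], [0, 0, 0, 0]]
  ]
}}

```text
time_s: 50.1
tool_pos: [446.3, -68.0, 185.7]
ee_rot: [[0.997, -0.082, 0.004], [-0.082, -0.997, -0.001], [0.004, 0.001, -1.0]]
force: [-3.6, 1.1, 30.9]
gripper_width: 21.3
```

A hard stop (31 N) at face height ≈99.5 mm means the pin is fully down. Next, the far pin.

Request:
{"method": "jog_arm", "body": {
  "series": [
    [[0, 0, 0.5, 0], [0, 0, 0.7, 0], [0, 0, 0.7, 0], [0, 0, 0.7, 0], [0, 0, 0.6, 0], [0.665, -0.07, 0, 0], [0.665, -0.07, 0, 0], [0.665, -0.07, 0, 0], [0.665, -0.07, 0, 0], [0.665, -0.07, 0, 0], [0.665, -0.07, 0, 0], [0.665, -0.07, 0, 0], [0.665, -0.07, 0, 0], [0, 0, 0, 0], [0, 0, 0, 0], [0, 0, 0, 0]]
  ]
}}

```text
time_s: 51.7
tool_pos: [577.5, -81.5, 263.3]
ee_rot: [[0.997, -0.082, -0.001], [-0.082, -0.997, 0.0], [-0.001, -0.0, -1.0]]
force: [-0.2, 0.3, -2.4]
gripper_width: 21.2
```

Request:
{"method": "jog_arm", "body": {
  "series": [
    [[0, 0, -0.5, 0], [0, 0, -0.5, 0], [0, 0, -0.5, 0], [0, 0, -0.5, 0], [0, 0, -0.2, 0], [0, 0, -0.08, 0], [0, 0, -0.08, 0], [0, 0, -0.08, 0], [0, 0, -0.08, 0], [0, 0, -0.08, 0], [0, 0, -0.08, 0], [0, 0, -0.08, 0], [0, 0, 0, 0]]
  ]
}}

```text
time_s: 53.0
tool_pos: [578.4, -81.7, 194.5]
ee_rot: [[0.997, -0.082, 0.001], [-0.082, -0.997, -0.0], [0.001, 0.0, -1.0]]
force: [0.2, -0.4, -1.4]
gripper_width: 20.8
```

Request:
{"method": "jog_arm", "body": {
  "series": [
    [[0, 0, -0.06, 0], [0, 0, -0.06, 0], [0, 0, -0.06, 0], [0, 0, -0.06, 0], [0, 0, 0, 0], [0, 0, 0, 0]]
  ]
}}

```text
time_s: 53.6
tool_pos: [578.3, -81.6, 188.3]
ee_rot: [[0.997, -0.082, 0.0], [-0.082, -0.997, 0.0], [0.0, -0.0, -1.0]]
force: [1.8, -0.3, -0.7]
gripper_width: 21.2
```

Request:
{"method": "jog_arm", "body": {
  "series": [
    [[0, 0, -0.06, 0], [0, 0, -0.06, 0], [0, 0, 0, 0], [0, 0, 0, 0]]
  ]
}}

```text
time_s: 54.0
tool_pos: [578.4, -81.7, 186.0]
ee_rot: [[0.997, -0.082, 0.001], [-0.082, -0.997, -0.0], [0.001, 0.0, -1.0]]
force: [-0.1, 0.9, 7.8]
gripper_width: 21.5
```

Request:
{"method": "jog_arm", "body": {
  "series": [
    [[0, 0, -0.05, 0], [0, 0, 0, 0], [0, 0, 0, 0]]
  ]
}}

```text
time_s: 54.3
tool_pos: [578.6, -81.8, 185.9]
ee_rot: [[0.997, -0.082, 0.002], [-0.082, -0.997, -0.001], [0.002, 0.001, -1.0]]
force: [-2.2, -0.6, 16.2]
gripper_width: 21.3
```

Request:
{"method": "jog_arm", "body": {
  "series": [
    [[0, 0, 0.5, 0], [0, 0, 0.7, 0], [0, 0, 0.7, 0], [0, 0, 0.7, 0], [0, 0, 0.6, 0], [-0.665, 0.07, 0, 0], [-0.665, 0.07, 0, 0], [-0.665, 0.07, 0, 0], [-0.665, 0.07, 0, 0], [-0.665, 0.07, 0, 0], [-0.665, 0.07, 0, 0], [-0.665, 0.07, 0, 0], [-0.665, 0.07, 0, 0], [0, 0, 0, 0], [0, 0, 0, 0]]
  ]
}}

```text
time_s: 55.8
tool_pos: [445.4, -67.7, 264.5]
ee_rot: [[0.997, -0.082, 0.0], [-0.082, -0.997, -0.0], [0.0, 0.0, -1.0]]
force: [1.1, -0.6, -3.7]
gripper_width: 21.2
```

Request:
{"method": "jog_arm", "body": {
  "series": [
    [[-0.11, 0.918, 0, 0], [-0.11, 0.918, 0, 0], [-0.11, 0.918, 0, 0], [-0.11, 0.918, 0, 0], [-0.11, 0.918, 0, 0], [-0.11, 0.918, 0, 0], [-0.11, 0.918, 0, 0], [-0.11, 0.918, 0, 0], [-0.11, 0.918, 0, 0], [-0.11, 0.918, 0, 0], [-0.11, 0.918, 0, 0], [-0.11, 0.918, 0, 0], [-0.11, 0.918, 0, 0], [-0.11, 0.918, 0, 0], [-0.11, 0.918, 0, 0], [-0.11, 0.918, 0, 0], [-0.11, 0.918, 0, 0], [-0.11, 0.918, 0, 0], [0, 0, 0, 0], [0, 0, 0, 0]]
  ]
}}

```text
time_s: 57.8
tool_pos: [395.9, 345.9, 263.8]
ee_rot: [[0.997, -0.081, -0.001], [-0.081, -0.997, -0.001], [-0.001, 0.001, -1.0]]
force: [-0.0, 0.5, -2.9]
gripper_width: 21.3
```

```bash
python3 - <<'E'
from h import *
st=get_state(); print(st["tool_pos"],st["force"],st["gripper_width"])
s=grab_frame("scene"); p=(511.7,-72.8,-.108)
# tray still seated and pins down? dark/bright extents above rail
R=rectify(s,p,96); print([edges(R,0,a,b,67) for a,b in((85,105),(60,80))],[edges(R,1,a,b,111) for a,b in((-74,-60),(-40,40))])
a=cv2.resize(s["frame"][160:300,250:400],(430,400)); cc=proj(s,(395,346,60))[0].astype(int)
b=cv2.resize(s["frame"][cc[1]-100:cc[1]+40,cc[0]-70:cc[0]+70],(370,400)); cv2.imwrite("pics/g11.png",np.hstack([a,b])[:,:,::-1])
E
```

```text
[395.87461874 345.86699384 263.78265916] [-0.01482784  0.531607   -2.93748661] 21.256215063423895
[[(-88.0, np.float64(0.7)), (-77.5, np.float64(4.7)), (-57.5, np.float64(-5.9)), (-49.5, np.float64(5.4)), (49.5, np.float64(-4.6))], [(-85.0, np.float64(-2.7)), (-77.5, np.float64(4.8)), (-57.5, np.float64(-5.8)), (-49.5, np.float64(5.4)), (46.0, np.float64(1.0)), (53.0, np.float64(-3.2))]] [[(-113.0, np.float64(-2.0)), (109.5, np.float64(-8.8)), (130.5, np.float64(2.7))], [(-108.5, np.float64(-7.7)), (-100.5, np.float64(0.8)), (110.0, np.float64(-8.8)), (126.0, np.float64(2.1))]]
```

View pics/g11.png

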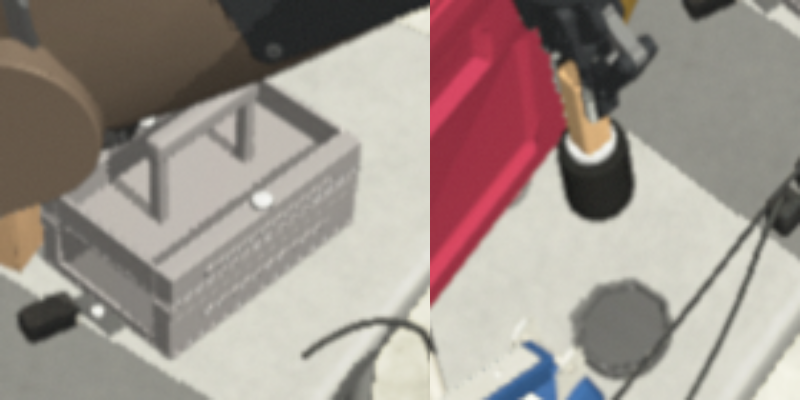

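The near pin is flush and the tray is seated. The dish is clear below the mallet, so I'll lower it into place.

Request:
{"method": "jog_arm", "body": {
  "series": [
    [[-0.02, -0.015, -0.65, 0], [0, 0, -0.65, 0], [0, 0, -0.65, 0], [0, 0, -0.65, 0], [0, 0, -0.65, 0], [0, 0, -0.65, 0], [0, 0, -0.65, 0], [0, 0, -0.65, 0], [0, 0, -0.65, 0], [0, 0, -0.5, 0], [0, 0, -0.15, 0], [0, 0, -0.1, 0], [0, 0, -0.1, 0], [0, 0, -0.1, 0], [0, 0, 0, 0], [0, 0, 0, 0]]
  ]
}}

```text
time_s: 59.45
tool_pos: [395.3, 345.2, 94.5]
ee_rot: [[0.997, -0.082, 0.0], [-0.082, -0.997, 0.0], [0.0, -0.0, -1.0]]
force: [-0.2, -0.7, -3.0]
gripper_width: 21.6
```

Request:
{"method": "jog_arm", "body": {
  "series": [
    [[0, 0, -0.05, 0], [0, 0, -0.04, 0], [0, 0, 0, 0], [0, 0, 0, 0]]
  ]
}}

```text
time_s: 59.85
tool_pos: [395.3, 345.2, 92.3]
ee_rot: [[0.997, -0.082, 0.001], [-0.082, -0.997, 0.0], [0.0, -0.0, -1.0]]
force: [-2.1, -0.0, 2.9]
gripper_width: 20.8
```

Request:
{"method": "jog_arm", "body": {
  "series": [
    [[0, 0, 0, 0], [0, 0, 0, 0], [0, 0, 0, 0], [0, 0, 0, 0], [0, 0, 0, 0], [0, 0, 0, 0], [0, 0, 0, 0], [0, 0, 0, 0], [0, 0, 0.4, 0], [0, 0, 0.6, 0], [0, 0, 0.8, 0], [0, 0, 0.8, 0], [0, 0, 0.8, 0], [0, 0, 0.8, 0], [0, 0, 0.8, 0], [0, 0, 0.8, 0], [0, 0, 0, 0]]
  ],
  "grip": 50
}}

```text
time_s: 61.55
tool_pos: [395.9, 345.6, 240.0]
ee_rot: [[0.997, -0.082, 0.004], [-0.082, -0.997, 0.003], [0.004, -0.003, -1.0]]
force: [0.3, 0.5, -0.4]
gripper_width: 49.6
```

Request:
{"method": "jog_arm", "body": {
  "series": [
    [[0.3, -0.7, 0, 0], [0.3, -0.7, 0, 0], [0.3, -0.7, 0, 0], [0.3, -0.7, 0, 0], [0.3, -0.7, 0, 0], [0.3, -0.7, 0, 0], [0.3, -0.7, 0, 0], [0.3, -0.7, 0, 0], [0.3, -0.7, 0, 0], [0, 0, 0, 0], [0, 0, 0, 0]]
  ]
}}

```text
time_s: 62.65
tool_pos: [462.5, 187.5, 236.8]
ee_rot: [[0.997, -0.083, -0.0], [-0.083, -0.997, -0.0], [-0.0, 0.0, -1.0]]
force: [-0.3, -0.3, -0.6]
gripper_width: 50.0
```

```bash
python3 - <<'E'
from h import *
st=get_state(); print(st["tool_pos"],st["force"],st["time_s"])
t=grab_frame("top"); s=grab_frame("scene"); p=(511.7,-72.8,-.108)
U2=[b+[0,0,48] for b in UPPER]
x=trace("upper_tray","top")[0]; print(x["confidence"],fit([(t,x["pixels"])],U2,(511.7,-72.8,3.034)))
head=np.array([[24*np.cos(a),24*np.sin(a),z] for a in np.linspace(0,6.28,24) for z in(6,58)])
for c,g in(("top",t),("scene",s)):
    x=trace("mallet",c)
    if x: print(c,x[0]["confidence"],fit([(g,x[0]["pixels"])],[head,box(-11,11,-11,11,58,131)],(395,346,-.08)))
PIN=[np.array([[x+8.5*np.cos(a),-1.5+8.5*np.sin(a),h] for a in np.linspace(0,6.28,24) for h in(96,100)]) for x in(-67,67)]
MAL=[head,box(-11,11,-11,11,58,131)]
overlay(t,[(U2+PIN,p),(MAL,(395.3,345.5,-.08))],"g12t",(145,415,180,310),2.9)
for g,P in((t,67),(t,-67)):
    for z in(100,116):
        R=rectify(t,p,z); i=int((P+130)*2); q=R[i-24:i+25,300-24:300+25]; w=np.clip(q-np.median(q)-20,0,None); yy,xx=np.mgrid[-24:25,-24:25]; print("pin",P,"at z",z,"offset x",((w*yy).sum()/w.sum()/2).round(1))
for q in("scanner","measure"):
    for r in landmark_of(q,"top")[:1]: print(q,np.round(atz(t,r["location"],0)))
E
```

```text
[462.50465423 187.52765678 236.7862368 ] [-0.28455225 -0.33523357 -0.55687313] 62.65
0.97 (array([512.42 , -74.745,   3.037]), np.float64(0.018))
top 0.63 (array([ 3.95318e+02,  3.45597e+02, -1.08000e-01]), np.float64(0.899))
scene 0.72 (array([393.618, 347.235,  -0.418]), np.float64(0.064))
pin 67 at z 100 offset x 0.4
pin 67 at z 116 offset x -2.0
pin -67 at z 100 offset x 0.4
pin -67 at z 116 offset x -0.5
scanner [552.  75.   0.]
measure [622. 139.   0.]
```

```bash
python3 -c "
from rig import *
print(hand_in())"
```

```text
the job is handed in; nothing more can be done
None
```

I finished the task and handed it in at about 63 s; `hand_in()` gives no verdict.

**What I did**
- I found two cartons on the open table and laid them in the right-hand and middle compartments of the lower tray.
- I lowered the upper tray onto it, turned by about 84°. The lugs dropped into the sockets with no pushback until it seated.
- I drove both lock pins with the mallet to a firm stop, then stood the mallet back in its dish. The gripper held only the mallet and stayed well above the pins.

**Last checks**
- **Cartons:** both matched their predicted outlines in the compartments before the upper tray went on.
- **Upper tray:** the outline fits at the seated height, about 2 mm from the lower tray's measured centre and about 0.004 rad off in yaw.
- **Pins:** both pin tops sit where they should at 100 mm, the driven height. The mallet reached its stop with the striking face at about 99.5 mm for each.
- **Mallet:** the scene camera shows it upright within about 3 mm of where it started.
- **Scanner and tape measure:** their readings changed by about 5 and 7 mm, which I take as measurement scatter because the arm never touched them.

**What failed or disagreed**
- My first grasp of a carton closed on nothing because I lifted too early; the second try worked.
- In the final check the top camera gave no usable outline for the mallet (0.90 mismatch), so that check rests on the scene camera alone.
- I had reached the picture limit, so I checked the end state by numbers and did not see a final picture.

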